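# Change the cartridge in the ratchet dispenser and put the adhesive brushes away

## Task

The impression-material cartridge in the bench dispenser is used up. Flip the orange ratchet pawl back off the teeth, draw the plunger fully back, put the empty cartridge into the kidney dish and seat the fresh cartridge in the cradle with its nose in the notch; then drop the pawl back onto the teeth and push the plunger forward until its discs touch the pistons. Put every adhesive brush that stands in the rest into the vial with the collar of its own colour, stem down the neck and cap down on the rim, at any time, and leave the jars and the dropper bottle standing where they are.

Things in the scene. Friction and masses are not known exactly. Their poses are not given: they have to be found in the camera images.
- dispenser: fixed light grey bench dispenser for twin-barrel cartridges, 92 mm wide, 330 mm long; origin on the worktop under its middle, +y along it to the nose end, z up. Cradle at +y; then an open-topped housing (70 mm wide, y -62 to +27 mm, 78 mm high); behind it (-y) the pull grip. Nose plate at y +135 to +143 mm, 66 mm high, with a 22 mm notch open to the top for the nose
- cradle (a point): where the centre of a seated cartridge lies, axes as the dispenser's: 83 mm along its +y, 46 mm above the worktop. Two black saddles 30 mm either side along y (14 mm long, tops 12 mm below this point) with flared lugs (2 mm play each side, tops 10 mm above this point) carry it; it has 4 mm play to each end. Between the saddles fingers have room down to 10 mm above the worktop
- plunger (a joint): slide of the plunger, two toothed steel rods with white discs that enter the barrels from behind: m drawn back (towards the dispenser's -y), 0 fully forward, 0.092 fully back; above 0.089 the discs are clear of the cradle. 2.5 N friction. It can always be pushed forward, clicking under the pawl (8 mm teeth), but goes back at most one tooth while the pawl is on the teeth
- plunger_grip (a point): upper part of the upright black pull grip of the plunger, a post 26 mm wide across (dispenser x), 12 mm thick (dispenser y), top 18 mm above this point and free from above; moves with the plunger. Pinch it across its 12 mm or its 26 mm
- plunger_face (a point): middle of the front faces of the two discs, on the line of the rods; moves with the plunger
- pawl (a joint): hinge of the ratchet pawl, rad: 0 (up to 0.13 when riding on a tooth) = down on the teeth, 1.48 = flipped back off them; it falls by its own weight to whichever side of about 0.76 it is left, and stays. Pivot 40 mm along the dispenser's -y and 68 mm above the worktop, axis along the dispenser's x
- pawl_knob (a point): centre of the orange knob (14 mm thick, 30 mm wide across) at the end of the pawl's thumb lever, 50 mm from the pivot, at 48 degrees above the dispenser's +y when the pawl is down, 133 degrees when flipped back; about 0.5 N moves it: push it towards the dispenser's -y to flip it off, towards +y to drop it on
- fresh_mid (a point): centre of the fresh cartridge: two filled clear barrels side by side (blue, white), 46 mm wide (54 mm at the rear flange), 24 mm high, 100 mm long along its y, which points to the nose (14 mm thick, orange cap, ending 82 mm from the centre). About 0.12 kg; starts lying flat on the worktop. Its pistons are 36 mm behind the centre, 14 mm in from the rear
- fresh_nose (a point): the fresh cartridge's nose, 60 mm in front of its centre
- empty_mid (a point): centre of the empty cartridge, clear and of the same size, without a cap (nose ends 66 mm from the centre), 0.05 kg; starts in the cradle with the plunger deep in its barrels and cannot be lifted until the plunger is fully back
- dish: loose stainless kidney dish, 253 mm long along its y, 146 mm wide, 41 mm high; origin under its middle; the bulge of its inner bend comes to x = +24 mm at y = 0, so a cartridge laid along y goes best 10 mm towards its -x
- gel_jar: bystander: jar 39 mm thick, 81 mm high, origin under its middle
- powder_jar: bystander: white jar 41 mm thick, 66 mm high, origin under its middle
- dropper_bottle: bystander: brown dropper bottle 34 mm thick, 109 mm high, origin under its middle
- cap_blue (a point): centre of the blue cap of an adhesive brush: cap 22 mm thick, 30 mm high, upright, with a 5 mm stem 48 mm long under it; starts in a steel rest (caps in a row 45 mm apart, plate top 15 mm below this point); 0.022 kg; may be absent
- mouth_blue (a point): centre of the rim of the brown vial with blue collar, 74 mm above the worktop, neck bore 10 mm, neck 18 mm thick; the vials stand in a fixed holder in a row along this point's x, 45 mm apart. A brush is home when its cap sits on the rim, its centre 15 mm above this point
- cap_yellow (a point): centre of the yellow cap of an adhesive brush: cap 22 mm thick, 30 mm high, upright, with a 5 mm stem 48 mm long under it; starts in a steel rest (caps in a row 45 mm apart, plate top 15 mm below this point); 0.022 kg; may be absent
- mouth_yellow (a point): centre of the rim of the brown vial with yellow collar, 74 mm above the worktop, neck bore 10 mm, neck 18 mm thick; the vials stand in a fixed holder in a row along this point's x, 45 mm apart. A brush is home when its cap sits on the rim, its centre 15 mm above this point
- cap_green (a point): centre of the green cap of an adhesive brush: cap 22 mm thick, 30 mm high, upright, with a 5 mm stem 48 mm long under it; starts in a steel rest (caps in a row 45 mm apart, plate top 15 mm below this point); 0.022 kg; may be absent
- mouth_green (a point): centre of the rim of the brown vial with green collar, 74 mm above the worktop, neck bore 10 mm, neck 18 mm thick; the vials stand in a fixed holder in a row along this point's x, 45 mm apart. A brush is home when its cap sits on the rim, its centre 15 mm above this point
- cap_red (a point): centre of the red cap of an adhesive brush: cap 22 mm thick, 30 mm high, upright, with a 5 mm stem 48 mm long under it; starts in a steel rest (caps in a row 45 mm apart, plate top 15 mm below this point); 0.022 kg; may be absent
- mouth_red (a point): centre of the rim of the brown vial with red collar, 74 mm above the worktop, neck bore 10 mm, neck 18 mm thick; the vials stand in a fixed holder in a row along this point's x, 45 mm apart. A brush is home when its cap sits on the rim, its centre 15 mm above this point

How it is judged:
On the way, in this order (a step that is already met when the one before it is completed fails the run):
1. the pawl is flipped back off the teeth (value of joint pawl above 1.2 rad), for 0.2 s.
2. the plunger is drawn fully back (value of joint plunger above 0.087 m), for 0.2 s.
3. the empty cartridge lies in the kidney dish (horizontal distance between empty_mid and dish below 0.075 m and height (world z) of empty_mid below 0.065 m and contact force between empty and dish above 0.05 N), for 0.3 s.
4. the fresh cartridge is seated in the cradle, nose in the notch (x of fresh_mid in the frame of cradle between -0.005 and 0.005 m and y of fresh_mid in the frame of cradle between -0.008 and 0.008 m and z of fresh_mid in the frame of cradle between -0.005 and 0.005 m and y of fresh_nose in the frame of cradle above 0.045 m and angle between the y axis of fresh_mid and the y axis of cradle, either way round below 0.08 rad and angle between the z axis of fresh_mid and the z axis of cradle, either way round below 0.08 rad), for 0.3 s.
5. the pawl is on the teeth again and the discs touch the pistons (value of joint pawl below 0.2 rad and y of plunger_face in the frame of fresh_mid above -0.041 m), for 0.3 s.
At the end, for the whole second after the job is handed in: Empty cartridge resting in the dish (within 75 mm of its middle); fresh one level in the cradle, nose in notch (5 mm across and up, 8 mm along); pawl below 0.2 rad; discs within 5 mm of its pistons; every brush present upright in its own vial, cap on the rim (6 mm); all at rest (all of step 3 and all of step 4 and all of step 5 and horizontal distance between cap_blue and mouth_blue below 0.006 m and z of cap_blue in the frame of mouth_blue between 0.008 and 0.021 m and angle between each of cap_blue, cap_yellow, cap_green, cap_red's own z axis and vertical below 0.15 rad and horizontal distance between cap_yellow and mouth_yellow below 0.006 m and z of cap_yellow in the frame of mouth_yellow between 0.008 and 0.021 m and horizontal distance between cap_green and mouth_green below 0.006 m and z of cap_green in the frame of mouth_green between 0.008 and 0.021 m and horizontal distance between cap_red and mouth_red below 0.006 m and z of cap_red in the frame of mouth_red between 0.008 and 0.021 m and linear speed of each of fresh, empty below 0.02 m/s); the robot touches nothing.
It fails at once if the gel jar is pushed over or more than 5 cm away (distance of gel_jar from where it was at the start of the episode above 0.05 m or angle between gel_jar's own z axis and vertical above 0.6 rad).
It fails at once if the powder jar is pushed over or more than 5 cm away (distance of powder_jar from where it was at the start of the episode above 0.05 m or angle between powder_jar's own z axis and vertical above 0.6 rad).
It fails at once if the dropper bottle is pushed over or more than 5 cm away (distance of dropper_bottle from where it was at the start of the episode above 0.05 m or angle between dropper_bottle's own z axis and vertical above 0.6 rad).
Of brush_blue, brush_yellow, brush_green, brush_red only 2 to 4 are there at a start; the rules pass over those that are not, and their reading is None.
At some moment in a run one of fresh, dish may be knocked a few centimetres aside while the robot is not near it.
It also fails if it takes over 210 s, if anything falls off the work surface, if the arm or the gripper's body presses on something with over 40 N, if the wrist force passes 120 N, or if a joint passes its speed limit or range.

## Robot

A 7-joint arm with a two-finger parallel gripper is mounted at the origin on a cart in front of the work surface, level with it; the furniture and walls round the work are solid. World frame = base frame: x ahead of the robot, y to its left, z up, the work surface at z = 0. Lengths are in m, angles in rad, forces in N, time in s.
With the tool pointing down it reaches from about 0.425 to 0.875 m from the base axis. Payload 8.4 kg.
Tool frame: the origin (TCP) lies at the very end of the fingers, on their centre line; the grasp point (between the pads) lies 19 mm behind it; z points along the fingers, y is the direction in which the jaws open and shut (so a half turn about z gives the same grasp; the last joint's range is limited). The gripper opens to 87 mm and grips with 3 to 60 N. Pads are 19 mm wide; open, the fingers measure 117 mm over their backs; the gripper's body (75 mm by 190 mm) begins 51 mm behind the grasp point.
Start: joints at [1.062, 0.333, 0.04, 1.465, -0.013, 1.343, -0.059], TCP at [0.259, -0.596, 0.223] pointing down, gripper open.
Joint ranges: [-2.58, 2.58], [-0.38, 2.09], [-1.3, 1.39], [0.25, 2.4], [-1.5, 4.64], [0.08, 2.09], [-2.65, 2.65]. Speed limits (rad/s): [2.22, 2.22, 2.79, 2.79, 3.14, 3.14, 3.14].

## Interface

Orientations are given as [roll, pitch, yaw] about the fixed x, y, z axes, in that order (R = Rz(yaw) Ry(pitch) Rx(roll)).
In Python, from plant import robot, eyes gives the robot as it stands. The module is installed in compiled form; this text tells all that it offers.
- The arm moves only by the tool apply_moves, never from a script. Its argument "series" is text: rows parted by semicolons, each of 5 numbers parted by spaces: the shift along the tool's x, y, z in m, then the turn about the tool's z in rad, then the finger opening in m, from 0 to 0.087. A call has exactly 10 rows; each row shifts and turns the commanded pose from where the row before left it, along the tool's axes as they then stand; what a row does not reach is not made up. A row lasts 1/8 s, in which the tool goes at most 62.5 mm and 10.7 degrees, less where a joint would pass 70% of its speed; a pose out of reach is approached as far as the arm can. A call is refused whole if a number of a shift passes 0.0625 or a number of a turn 0.188, either way. A call with a gripper value outside its range is refused whole. The fingers move at their own pace and stop on an object; "grip_force" is the grip in N (left out, the last holds). Time passes only in rows, so rows that do not move let the fingers close, or fill a call up. It gives the time, the measured TCP pose, the force and the opening at its end, in the units of the state.
- robot.sense(): the state, without advancing time (a new reading comes with each control period).
- eyes.snapshot(name): name is "side" or "top" or "wrist"; returns a dict with "pixels" (400x640x3 uint8, red, green, blue), "fov_y" (degrees; the focal length in pixels is half the picture's height over the tangent of half this angle, whatever the lens; pixels are square), "cx", "cy" (the principal point, pixels), "k1" (the pictures are not rectified: a ray, as slopes to the right and down, at radius r is drawn at 1 + k1 r^2 times it, then the intrinsics apply), "xyz" and "rotation" of the camera in the world. Camera axes: x right, y up, looking along -z (the intrinsics and any distortion apply to the point x, -y, -z); pixel columns grow to the right and rows downward; lengths in m; the calibration is good to about 2 mm. A picture is of the moment at which its call begins. There is no depth.
- robot.finish_job(): hands the job in, once; it reports no verdict.
The state is a dict: "clock": time; "joints": joint angles; "qvel": joint speeds; "tau": joint torques, N m; "eef_pos": TCP position; "orientation": TCP orientation; "ft_force": force on the tool from outside, world axes, zero at the start; "torque": the same for the moment, N m; "finger_gap": opening from 0.0 (shut) to 1.0 (fully open).
Only numpy, scipy, OpenCV 4.12 (cv2) and the standard library are available. Lean on these libraries where they do the work, as an engineer would, in place of code of your own. Each camera call takes 0.05 s, during which the arm holds its last target.

## Working session

There is one attempt and no reset: what is moved stays moved. The work goes in short steps, Python scripts to look and compute and a tool call to move; the robot and the scene stay as the last step left them, time stands still between calls to the robot, and variables do not carry over. Pictures are saved under pics/ and viewed, and the job is handed in when it is done.

Besides the shell and the picture viewer there is one more tool, called after ">>>" as name(argument=value, ...) on one line, values as JSON. apply_moves: Moves the arm, as the interface text tells. Its arguments: {"type":"object","properties":{"series":{"type":"string"},"grip_force":{"type":"number"}},"required":["series"]}

```bash
mkdir -p pics
cat > h.py <<'E'
import numpy as np, cv2
from plant import robot, eyes
from scipy.spatial.transform import Rotation as R
def snap(n,fn=None):
    s=eyes.snapshot(n)
    if fn: cv2.imwrite('pics/'+fn+'.png',cv2.cvtColor(s['pixels'],cv2.COLOR_RGB2BGR))
    return s
def cam(s):
    f=200/np.tan(np.radians(s['fov_y'])/2)
    Rm=np.array(s['rotation'],float)
    if Rm.shape!=(3,3): Rm=R.from_euler('xyz',Rm).as_matrix() if Rm.size==3 else None
    return f,Rm,np.array(s['xyz'])
def ray(s,u,v):
    f,Rm,o=cam(s)
    a=np.array([(u-s['cx'])/f,(v-s['cy'])/f]); b=a.copy()
    for _ in range(30): b=a/(1+s['k1']*(b@b))
    d=Rm@np.array([b[0],-b[1],-1]); return o,d/np.linalg.norm(d)
def onz(s,u,v,z):
    o,d=ray(s,u,v); return o+d*(z-o[2])/d[2]
def proj(s,p):
    f,Rm,o=cam(s); c=Rm.T@(np.array(p)-o); b=np.array([c[0],-c[1]])/-c[2]
    b=b*(1+s['k1']*(b@b)); return b*f+[s['cx'],s['cy']]
def tri(s1,p1,s2,p2):
    o1,d1=ray(s1,*p1);o2,d2=ray(s2,*p2)
    A=np.stack([d1,-d2],1);t=np.linalg.lstsq(A,o2-o1,rcond=None)[0]
    a=o1+t[0]*d1;b=o2+t[1]*d2
    return (a+b)/2,np.linalg.norm(a-b)
E
python3 - <<'E'
from h import *
for n in ['top','side','wrist']:
    s=snap(n,n+'0'); print(n,{k:v for k,v in s.items() if k!='pixels'})
print(robot.sense())
E
```

```text
top {'fov_y': 50.64759031634639, 'cx': 308.956413367034, 'cy': 200.56012529945409, 'k1': -0.10558208771218018, 'xyz': array([0.3393293 , 0.04156694, 1.49717509]), 'rotation': array([ 0.1386111 , -0.00485576, -1.55459579])}
side {'fov_y': 42.76405795235186, 'cx': 318.2506504981568, 'cy': 204.7997257430367, 'k1': -0.0764634002666309, 'xyz': array([0.13062857, 1.01015385, 0.87689827]), 'rotation': array([ 0.93478895,  0.01248071, -2.78464943])}
wrist {'fov_y': 65.10979471661004, 'cx': 318.656182315473, 'cy': 202.37992521514562, 'k1': -0.05649249206198116, 'xyz': array([ 0.32288299, -0.56891359,  0.38363207]), 'rotation': array([-0.25887387,  0.00138787, -1.16216247])}
{'clock': 0.15, 'joints': array([ 1.06180595,  0.33379957,  0.03987597,  1.46605767, -0.01338491,
        1.34331149, -0.05853039]), 'qvel': array([ 0.00079461, -0.00044964, -0.00134231,  0.00041256,  0.00040122,
       -0.0004208 , -0.00028967]), 'tau': array([ 2.94367615e-03, -6.56843448e+01,  1.33719485e+00, -4.04108012e+01,
       -5.96918492e-02,  4.16441658e-02,  4.27144562e-05]), 'eef_pos': array([ 0.25879819, -0.59585685,  0.22183581]), 'orientation': array([-3.14028628e+00,  1.02194288e-04,  4.09746990e-01]), 'ft_force': array([ 0.35866279, -0.62898845, -0.24889435]), 'torque': array([-0.03824247,  0.06358415,  0.0111586 ]), 'finger_gap': 0.9974435890938721}
```

View pics/top0.png

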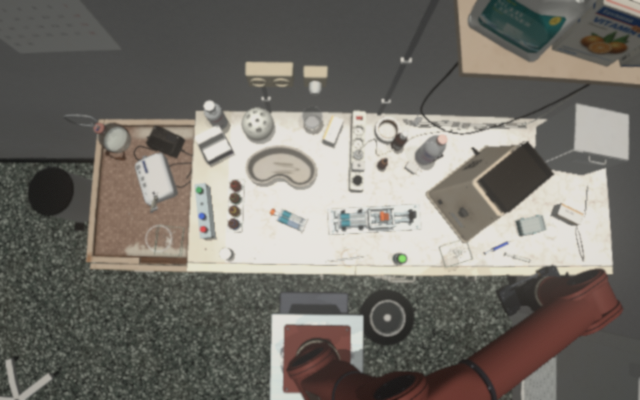

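View pics/side0.png

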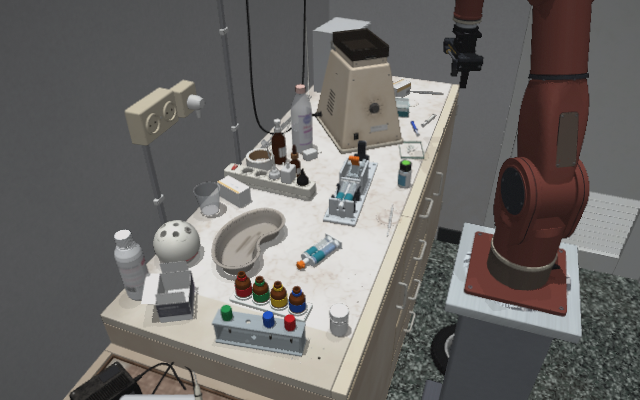

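View pics/wrist0.png

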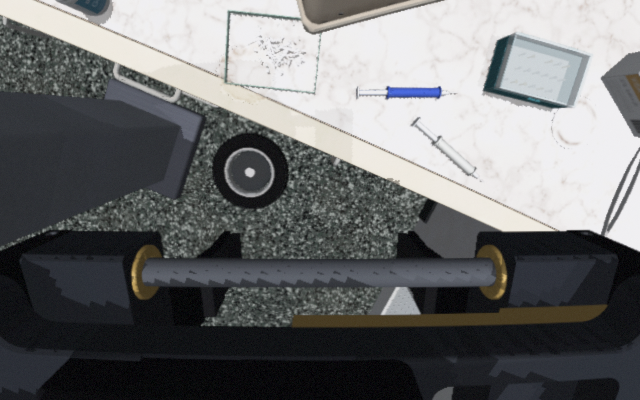

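Run:
```python
from h import *
t=cv2.imread('pics/top0.png'); s=cv2.imread('pics/side0.png')
cv2.imwrite('pics/t1.png',cv2.resize(t[180:275,180:440],None,fx=3,fy=3,interpolation=cv2.INTER_CUBIC))
cv2.imwrite('pics/s1.png',cv2.resize(s[130:370,200:440],None,fx=2.5,fy=2.5,interpolation=cv2.INTER_CUBIC))
T=eyes.snapshot('top')
for u,v,z in [(315,204,0),(383,215,.09),(410,215,.08),(289,219,.012),(282,167,0),(400,258,.08),(227,254,.066),(204,212,.05)]:
    print(u,v,onz(T,u,v,z).round(3))
```

```text
315 204 [0.536 0.016 0.   ]
383 215 [ 0.491 -0.212  0.09 ]
410 215 [ 0.493 -0.306  0.08 ]
289 219 [0.48  0.107 0.012]
282 167 [0.669 0.137 0.   ]
400 258 [ 0.348 -0.27   0.08 ]
227 254 [0.352 0.312 0.066]
204 212 [0.495 0.401 0.05 ]
```

View pics/t1.png

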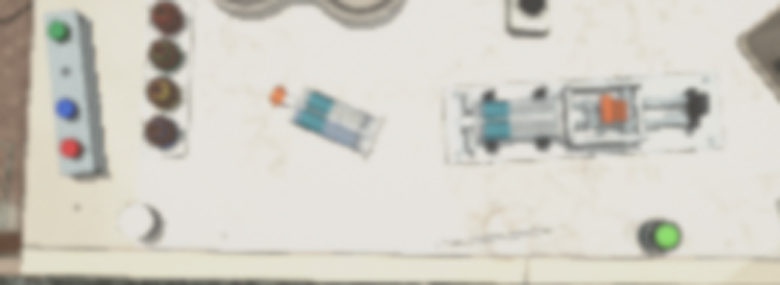

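View pics/s1.png

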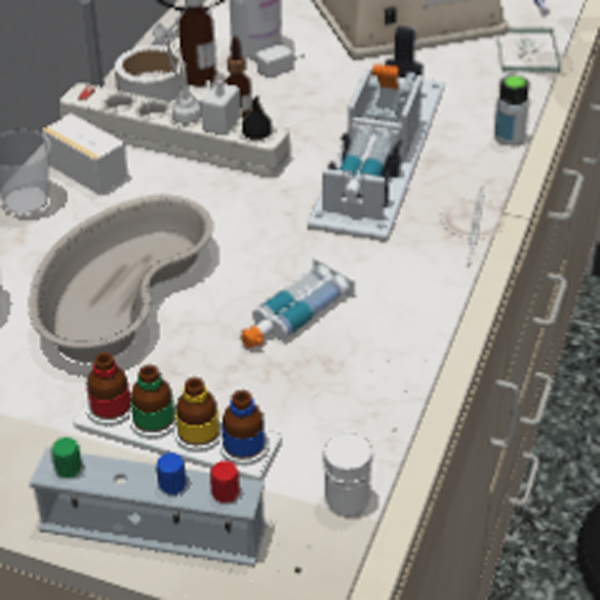

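Run:
```python
from h import *
T=eyes.snapshot('top');W=eyes.snapshot('wrist')
for p in [(428,193),(468,240)]:
    for z in (0,.1): print(p,z,onz(T,*p,z).round(3))
for p in [(300,5),(310,32),(440,3)]: print(p,onz(W,*p,0).round(3))
```

```text
(428, 193) 0 [ 0.583 -0.393  0.   ]
(428, 193) 0.1 [ 0.567 -0.364  0.1  ]
(468, 240) 0 [ 0.415 -0.536  0.   ]
(468, 240) 0.1 [ 0.41  -0.498  0.1  ]
(300, 5) [ 0.429 -0.5    0.   ]
(310, 32) [ 0.408 -0.521  0.   ]
(440, 3) [ 0.495 -0.642  0.   ]
```

>>> apply_moves(series="0.03 -0.039 -0.016 0 0.02; 0.03 -0.039 -0.016 0 0.02; 0.03 -0.039 -0.016 0 0.02; 0.03 -0.039 -0.016 0 0.02; 0.03 -0.039 -0.016 0 0.02; 0.031 -0.011 0 0 0.02; 0.031 -0.011 0 0 0.02; 0.031 -0.011 0 0 0.02; 0.031 -0.011 0 0 0.02; 0.031 -0.011 0 0 0.02", grip_force=20)

```text
clock: 1.55
eef_pos: [0.4397, -0.2446, 0.3027]
orientation: [3.141, -0.0, 0.41]
ft_force: [-0.6, -0.5, 0.7]
finger_gap: 0.228
```

>>> apply_moves(series="0 0 0 -0.116 0; 0 0 0 -0.116 0; 0 0 0 -0.116 0; 0 0 0 -0.116 0; 0 0 0 -0.116 0; 0 0 0 -0.116 0; 0 0 0 -0.116 0; 0 0 0 -0.116 0; 0 0 0 -0.116 0; 0 0 0 -0.116 0")

```text
clock: 2.8
eef_pos: [0.439, -0.2454, 0.3026]
orientation: [3.142, 0.0, 1.574]
ft_force: [-0.2, 0.3, -0.7]
finger_gap: 0.002
```

Run:
```python
from h import *
W=snap('wrist','w1')
s=robot.sense();print(s['eef_pos'],s['orientation'],s['joints'],s['ft_force'])
```

```text
[ 0.43905838 -0.24532435  0.30258061] [3.14159130e+00 4.44753850e-05 1.57925596e+00] [ 0.70783895  0.01647783 -0.2890104   1.67365467  0.00476951  1.4521251
  0.42676069] [1.02841189 0.20916825 0.77916348]
```

View pics/w1.png

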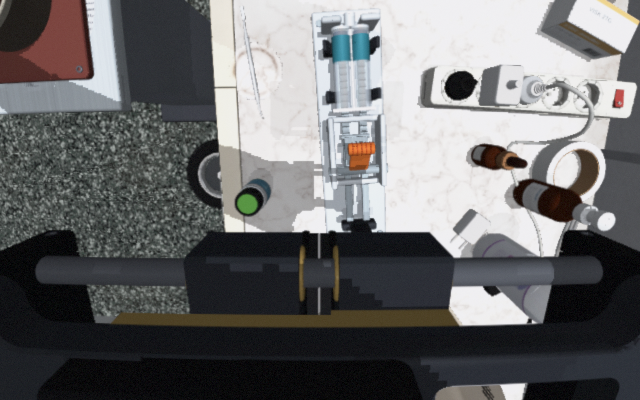

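Run:
```python
from h import *
t=cv2.imread('pics/w1.png')
cv2.imwrite('pics/w1z.png',cv2.resize(t[0:240,290:410],None,fx=3.2,fy=2.5*1,interpolation=cv2.INTER_CUBIC))
```

```text
(no output)
```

View pics/w1z.png

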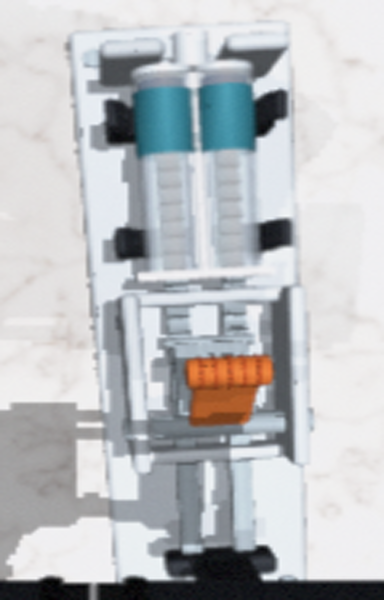

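Run:
```python
from h import *
W=eyes.snapshot('wrist')
def c(a,b,z,l):
    p=onz(W,290+a/3.2,b/2.5,z);print(l,p.round(4));return p
fl=c(70,32,.01,'FL');fr=c(290,25,.01,'FR');print((fl+fr)/2,np.linalg.norm(fl-fr))
c(230,372,.105,'knob');c(187,372,.11,'kl');c(272,372,.11,'kr')
c(191,48,.066,'notch');c(100,45,.066,'nl');c(286,40,.066,'nr')
c(122,297,.078,'hl');c(305,288,.078,'hr');c(135,470,.078,'hbl');c(308,460,.078,'hbr')
c(195,278,.046+.012,'flange mid'); c(220,562,.1,'grip');c(220,562,.12,'grip')
c(163,560,.1,'gl');c(275,560,.1,'gr')
c(103,445,.01,'BL');c(298,440,.01,'baseR')
```

```text
FL [ 0.4286 -0.0383  0.01  ]
FR [ 0.5192 -0.0336  0.01  ]
[ 0.47391628 -0.03594323  0.01      ] 0.09075109072247156
knob [ 0.4879 -0.208   0.105 ]
kl [ 0.4721 -0.2077  0.11  ]
kr [ 0.502  -0.2074  0.11  ]
notch [ 0.4737 -0.0617  0.066 ]
nl [ 0.4407 -0.0608  0.066 ]
nr [ 0.5081 -0.0577  0.066 ]
hl [ 0.4498 -0.1751  0.078 ]
hr [ 0.5182 -0.1702  0.078 ]
hbl [ 0.4562 -0.2598  0.078 ]
hbr [ 0.5243 -0.2541  0.078 ]
flange mid [ 0.4789 -0.1655  0.058 ]
grip [ 0.4887 -0.301   0.1   ]
grip [ 0.4859 -0.2941  0.12  ]
gl [ 0.4667 -0.3001  0.1   ]
gr [ 0.5098 -0.2998  0.1   ]
BL [ 0.4443 -0.2595  0.01  ]
baseR [ 0.534  -0.2558  0.01  ]
```

>>> apply_moves(series="0.0325 0.0245 0 -0.03 0; 0.0325 0.0245 0 -0.03 0; 0 0 0.03 0 0; 0 0 0.03 0 0; 0 0 0.03 0 0; 0 0 0.03 0 0; 0 0 0.03 0 0; 0 0 0.03 0 0; 0 0 0.0246 0 0; 0 0 0 0 0")

```text
clock: 4.15
eef_pos: [0.4859, -0.1793, 0.0965]
orientation: [-3.139, -0.002, 1.628]
ft_force: [0.1, 0.3, 0.4]
finger_gap: 0.007
```

Run:
```python
from h import *
W=snap('side','s2')
t=cv2.imread('pics/s2.png')
cv2.imwrite('pics/s2z.png',cv2.resize(t[60:260,280:440],None,fx=3,fy=3,interpolation=cv2.INTER_CUBIC))
s=robot.sense();print(s['eef_pos'],s['orientation'],s['ft_force'])
```

```text
[ 0.48686274 -0.17951754  0.09785488] [-3.14050372e+00 -7.08425852e-04  1.62800667e+00] [0.98511428 0.53553523 1.04355596]
```

View pics/s2z.png

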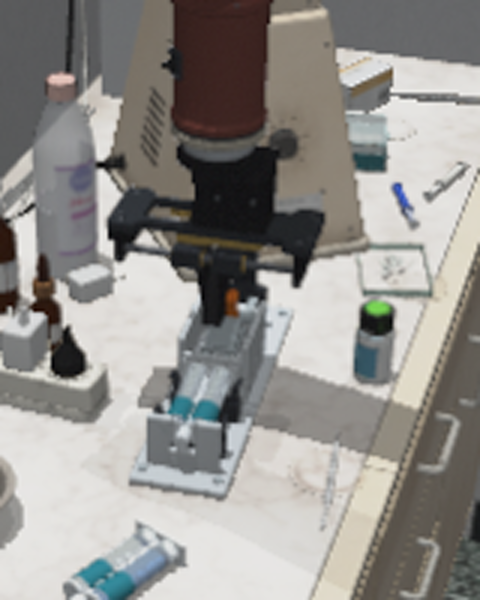

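>>> apply_moves(series="-0.011 0 0 0 0; -0.011 0 0 0 0; -0.011 0 0 0 0; -0.011 0 0 0 0; -0.011 0 0 0 0; -0.011 0 0 0 0; -0.004 0 0 0 0; 0 0 0 0 0; 0.02 0 -0.05 0 0; 0.02 0 -0.05 0 0")

```text
clock: 5.45
eef_pos: [0.4886, -0.2087, 0.1988]
orientation: [-3.141, -0.001, 1.63]
ft_force: [0.3, -0.0, 0.7]
finger_gap: 0.006
```

>>> apply_moves(series="-0.03 0 -0.05 0 0; -0.03 0 -0.05 0 0; -0.03 0 0 0 0; -0.03 0 0 0 0; -0.03 0 0 0 0; -0.03 -0.04 0 0 0; 0 -0.04 0 0 0; 0 0 0 0 0; 0 0 0 0 0; 0 0 0 0 0")

```text
clock: 6.7
eef_pos: [0.4209, -0.3932, 0.2979]
orientation: [3.141, -0.0, 1.632]
ft_force: [0.1, 0.1, 0.1]
finger_gap: 0.002
```

Run:
```python
from h import *
W=snap('wrist','w2');snap('top','t2')
s=robot.sense();print(s['eef_pos'],s['orientation'],s['ft_force'],s['joints'])
```

```text
[ 0.42064453 -0.39340363  0.29773623] [ 3.14155547e+00 -3.99516190e-04  1.63141870e+00] [ 0.36661926 -0.3949498  -0.56599787] [ 0.86395776  0.16584726 -0.2170351   1.52269459  0.03545837  1.45717637
  0.70640219]
```

View pics/w2.png

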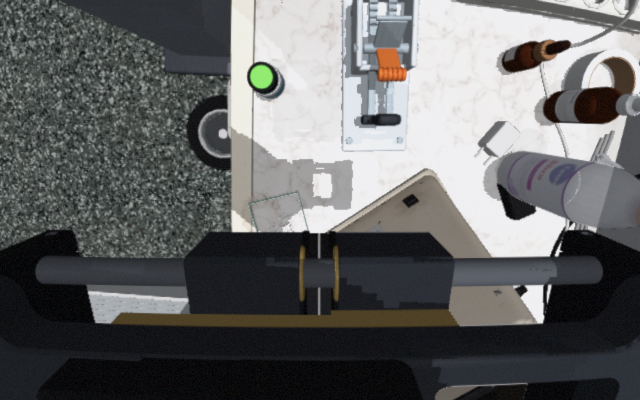

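Run:
```python
from h import *
t=cv2.imread('pics/w2.png')
cv2.imwrite('pics/w2z.png',cv2.resize(t[0:240,320:480],None,fx=3,fy=2.5,interpolation=cv2.INTER_CUBIC))
W=eyes.snapshot('wrist')
for l,p,z in [('dev',(430,170),0),('dev2',(330,235),0),('basel',(342,150),.01),('baser',(405,150),.01),('knob',(392,73),.1046),('grip',(380,120),.09),('grip',(380,120),.11)]: print(l,z,onz(W,*p,z).round(4))
```

```text
dev 0 [ 0.5863 -0.3863  0.    ]
dev2 0 [ 0.4446 -0.4975  0.    ]
basel 0.01 [ 0.4522 -0.3642  0.01  ]
baser 0.01 [ 0.5423 -0.3586  0.01  ]
knob 0.1046 [ 0.4919 -0.2707  0.1046]
grip 0.09 [ 0.4868 -0.3203  0.09  ]
grip 0.11 [ 0.483  -0.3205  0.11  ]
```

View pics/w2z.png

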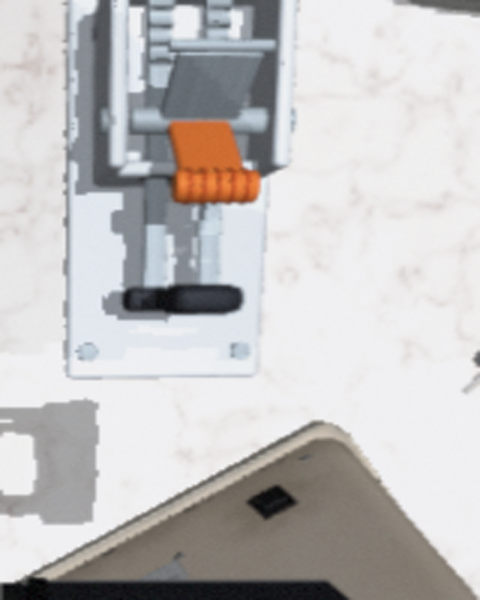

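View pics/t2.png

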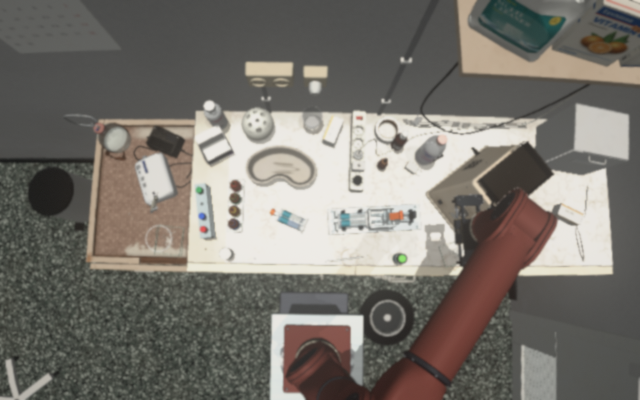

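Run:
```python
from h import *
W=eyes.snapshot('wrist')
for z in (.06,.08,.1,.11,.12,.13): print(z,onz(W,320+242/3,298/2.5,z).round(4),onz(W,320+180/3,298/2.5,z).round(4),onz(W,320+212/3,(285)/2.5,z).round(4),onz(W,320+212/3,(312)/2.5,z).round(4))
T=eyes.snapshot('top');
t=cv2.imread('pics/top0.png');s=cv2.imread('pics/side0.png')
cv2.imwrite('pics/a.png',cv2.resize(t[195:240,380:430],None,fx=8,fy=8,interpolation=cv2.INTER_CUBIC))
cv2.imwrite('pics/b.png',cv2.resize(s[130:190,335:385],None,fx=8,fy=8,interpolation=cv2.INTER_CUBIC))
```

```text
0.06 [ 0.518  -0.3175  0.06  ] [ 0.4922 -0.3192  0.06  ] [ 0.5048 -0.312   0.06  ] [ 0.5062 -0.325   0.06  ]
0.08 [ 0.5129 -0.3178  0.08  ] [ 0.4884 -0.3194  0.08  ] [ 0.5004 -0.3127  0.08  ] [ 0.5017 -0.325   0.08  ]
0.1 [ 0.5078 -0.3182  0.1   ] [ 0.4846 -0.3197  0.1   ] [ 0.4959 -0.3133  0.1   ] [ 0.4972 -0.325   0.1   ]
0.11 [ 0.5052 -0.3183  0.11  ] [ 0.4827 -0.3198  0.11  ] [ 0.4937 -0.3136  0.11  ] [ 0.495 -0.325  0.11 ]
0.12 [ 0.5027 -0.3185  0.12  ] [ 0.4808 -0.32    0.12  ] [ 0.4915 -0.3139  0.12  ] [ 0.4927 -0.325   0.12  ]
0.13 [ 0.5001 -0.3187  0.13  ] [ 0.4789 -0.3201  0.13  ] [ 0.4893 -0.3142  0.13  ] [ 0.4905 -0.325   0.13  ]
```

View pics/a.png

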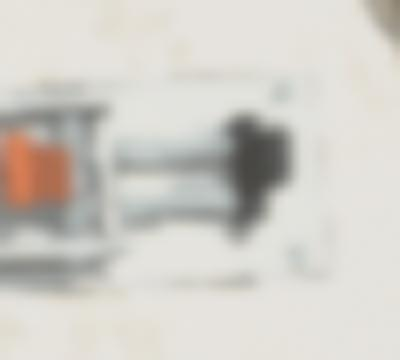

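View pics/b.png

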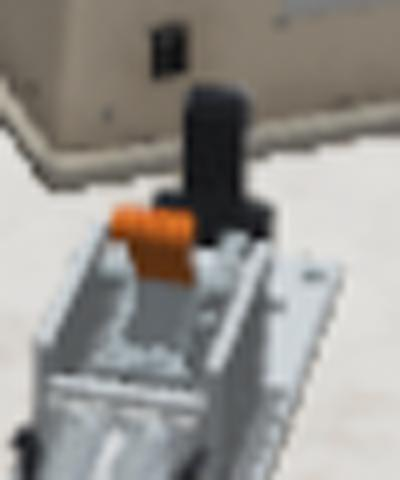

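Run:
```python
from h import *
W=eyes.snapshot('wrist');T=eyes.snapshot('top');S=eyes.snapshot('side')
print(tri(T,(414,214.75),S,(362.25,141.5)), tri(W,(320+212/3,298/2.5),S,(362.25,141.5)))
# where knob centre top should be
```

```text
(array([ 0.49129759, -0.31284013,  0.10694262]), np.float64(0.00048559948883350836)) (array([ 0.49418038, -0.31944156,  0.10330794]), np.float64(0.002662011767631471))
```

Run:
```python
from h import *
T=eyes.snapshot('top');S=eyes.snapshot('side')
t=cv2.imread('pics/top0.png');s=cv2.imread('pics/side0.png')
cv2.imwrite('pics/a.png',cv2.resize(t[130:250,415:565],None,fx=4,fy=4,interpolation=cv2.INTER_CUBIC))
cv2.imwrite('pics/b.png',cv2.resize(s[20:160,310:410],None,fx=4,fy=4,interpolation=cv2.INTER_CUBIC))
for p in [(474,180),(503,211)]:
  for z in (.2,.25,.3): 
    q=onz(T,*p,z);print(p,z,q.round(3),proj(S,q).round(1))
```

```text
(474, 180) 0.2 [ 0.595 -0.486  0.2  ] [347.6  86.7]
(474, 180) 0.25 [ 0.585 -0.465  0.25 ] [348.9  74.9]
(474, 180) 0.3 [ 0.576 -0.445  0.3  ] [350.3  62.3]
(503, 211) 0.2 [ 0.497 -0.577  0.2  ] [383.8  80.2]
(503, 211) 0.25 [ 0.491 -0.553  0.25 ] [384.7  68.7]
(503, 211) 0.3 [ 0.485 -0.53   0.3  ] [385.7  56.5]
```

View pics/a.png

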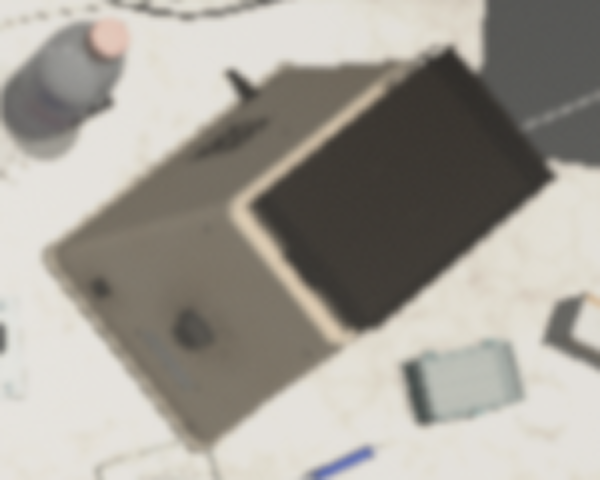

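View pics/b.png

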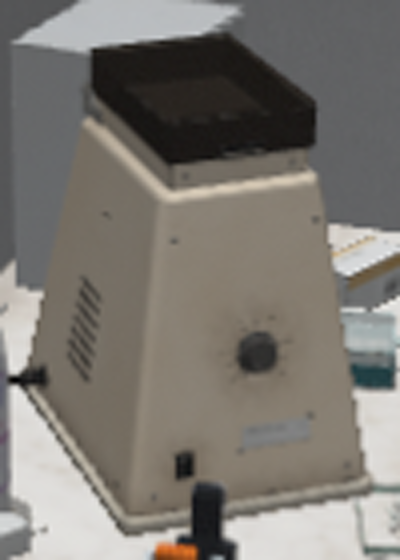

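>>> apply_moves(series="0.035 0.0384 0 0 0.055; 0.0354 0.0384 0 0 0.055; 0 0 0.03 0 0.055; 0 0 0.03 0 0.055; 0 0 0.03 0 0.055; 0 0 0.03 0 0.055; 0 0 0.03 0 0.055; 0 0 0.02 0 0.055; 0 0 0 0 0.055; 0 0 0 0 0.055")

```text
clock: 8.45
eef_pos: [0.4927, -0.3195, 0.129]
orientation: [3.141, 0.001, 1.63]
ft_force: [0.3, -0.6, -0.6]
finger_gap: 0.629
```

Run:
```python
from h import *
W=snap('side','s3')
t=cv2.imread('pics/s3.png')
cv2.imwrite('pics/s3z.png',cv2.resize(t[80:240,290:430],None,fx=3.5,fy=3.5,interpolation=cv2.INTER_CUBIC))
s=robot.sense();print(s['eef_pos'],s['orientation'],s['ft_force'])
```

```text
[ 0.4928985  -0.31956822  0.1292328 ] [3.14013946e+00 1.01358205e-03 1.62978924e+00] [-0.03905407 -0.68111249  0.19033549]
```

View pics/s3z.png

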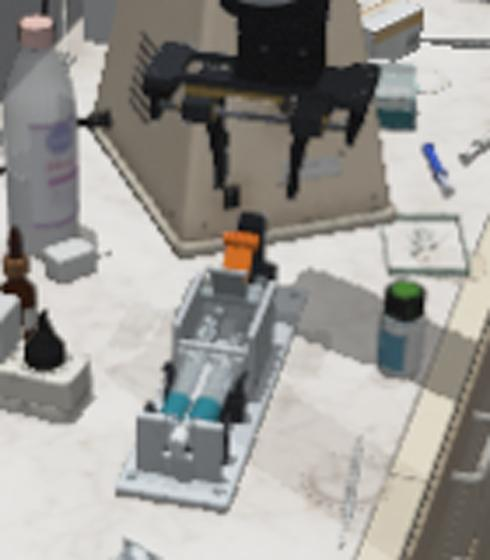

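>>> apply_moves(series="0 0 0.03 0 0.055; 0 0 0.027 0 0.055; 0 0 0 0 0; 0 0 0 0 0; 0 0 0 0 0; 0 0 0 0 0; -0.01 0 0 0 0; -0.015 0 0 0 0; -0.015 0 0 0 0; 0 0 0 0 0", grip_force=35)

```text
clock: 9.75
eef_pos: [0.498, -0.36, 0.0725]
orientation: [3.135, 0.002, 1.63]
ft_force: [10.4, -1.6, -3.2]
finger_gap: 0.297
```

Run:
```python
from h import *
W=snap('side','s3');t=cv2.imread('pics/s3.png')
cv2.imwrite('pics/s3z.png',cv2.resize(t[80:240,290:430],None,fx=3.5,fy=3.5,interpolation=cv2.INTER_CUBIC))
s=robot.sense();print(s['eef_pos'],s['orientation'],s['ft_force'],s['finger_gap']*87)
```

```text
[ 0.49795059 -0.35974041  0.07254186] [3.13552716e+00 2.30985348e-03 1.63056348e+00] [10.75768184 -1.10730524 -3.00171355] 25.649459161828535
```

View pics/s3z.png

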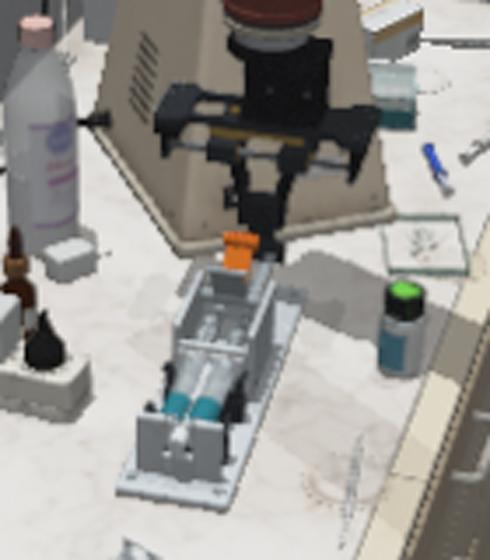

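>>> apply_moves(series="-0.005 0.002 0 0 0; -0.005 0 0 0 0; 0 0 0 0 0; 0 0 0 0 0.05; 0 0 0 0 0.05; 0 0 0 0 0.05; 0 0 -0.03 0 0.05; 0 0 -0.03 0 0.05; 0.02 0 -0.02 0 0.02; 0.02 0 0 0 0", grip_force=20)

```text
clock: 11.05
eef_pos: [0.4953, -0.3289, 0.1522]
orientation: [3.14, 0.001, 1.629]
ft_force: [0.4, 0.4, -0.7]
finger_gap: 0.427
```

>>> apply_moves(series="0 0 0 -0.118 0; 0 0 0 -0.118 0; 0 0 0 -0.118 0; 0 0 0 -0.118 0; 0 0 0 -0.118 0; 0 0 0 0 0; 0 0 0 0 0; 0 0 0 0 0; 0 0 0 0 0; 0 0 0 0 0")

```text
clock: 12.3
eef_pos: [0.4948, -0.3291, 0.151]
orientation: [3.142, 0.0, 2.219]
ft_force: [-0.0, -0.1, 0.2]
finger_gap: 0.008
```

Run:
```python
from h import *
W=snap('side','s3');t=cv2.imread('pics/s3.png')
cv2.imwrite('pics/s3z.png',cv2.resize(t[80:240,290:430],None,fx=3.5,fy=3.5,interpolation=cv2.INTER_CUBIC))
s=robot.sense();print(s['eef_pos'],s['orientation'],s['ft_force'],s['finger_gap']*87)
snap('wrist','w3');snap('top','t3')
t=cv2.imread('pics/t3.png')
cv2.imwrite('pics/t3z.png',cv2.resize(t[150:290,310:510],None,fx=3.5,fy=3.5,interpolation=cv2.INTER_CUBIC))
```

```text
[ 0.49481971 -0.32909402  0.15096516] [3.14157035e+00 1.22393721e-05 2.21944930e+00] [-0.24002587 -1.12685891 -0.86296214] 0.5509224247287849
```

View pics/s3z.png

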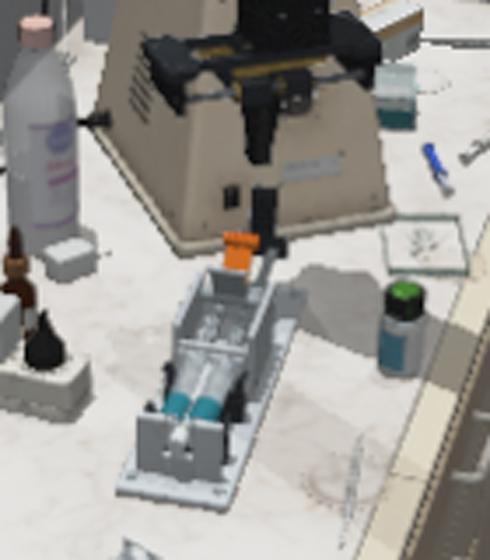

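View pics/t3z.png

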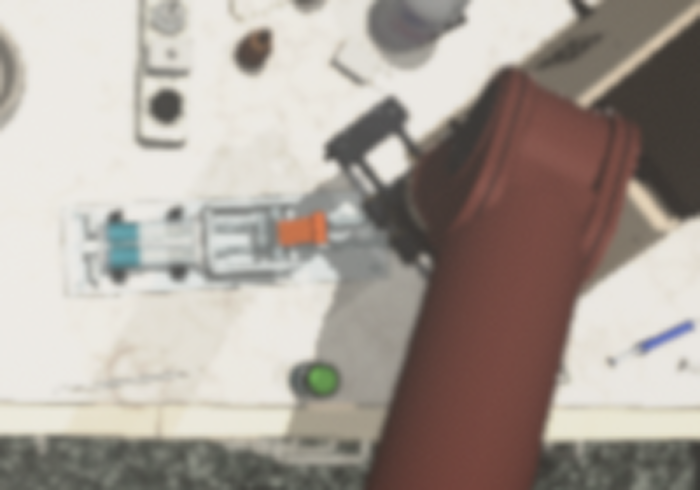

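View pics/w3.png

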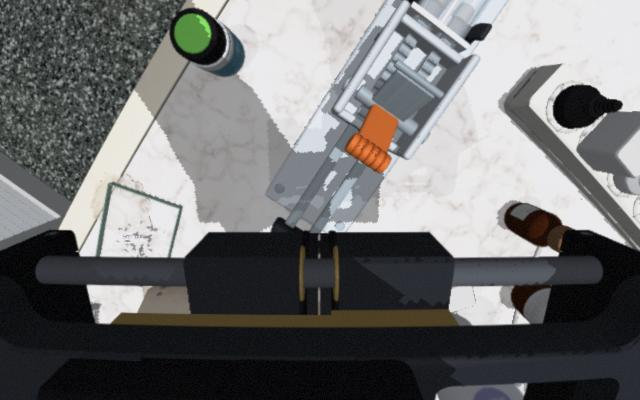

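>>> apply_moves(series="0 0 0.025 0 0; 0 0 0.025 0 0; 0 0 0.023 0 0; -0.0067 -0.0044 0 0 0; -0.0067 -0.0044 0 0 0; -0.0067 -0.0044 0 0 0; -0.0067 -0.0044 0 0 0; -0.0067 -0.0044 0 0 0; 0 0 0 0 0; 0 0 0 0 0")

```text
clock: 13.7
eef_pos: [0.4973, -0.3694, 0.0778]
orientation: [-3.141, 0.0, 2.219]
ft_force: [-0.2, 0.3, 0.1]
finger_gap: 0.004
```

Run:
```python
from h import *
W=snap('side','s3');t=cv2.imread('pics/s3.png')
cv2.imwrite('pics/s3z.png',cv2.resize(t[80:240,290:430],None,fx=3.5,fy=3.5,interpolation=cv2.INTER_CUBIC))
s=robot.sense();print(s['eef_pos'],s['orientation'],s['ft_force'],s['finger_gap']*87)
```

```text
[ 0.49729363 -0.3692246   0.07784912] [-3.14124952e+00 -1.04206009e-05  2.21959286e+00] [ 0.54941963 -0.35421128  0.6898371 ] 0.5226592124887447
```

View pics/s3z.png

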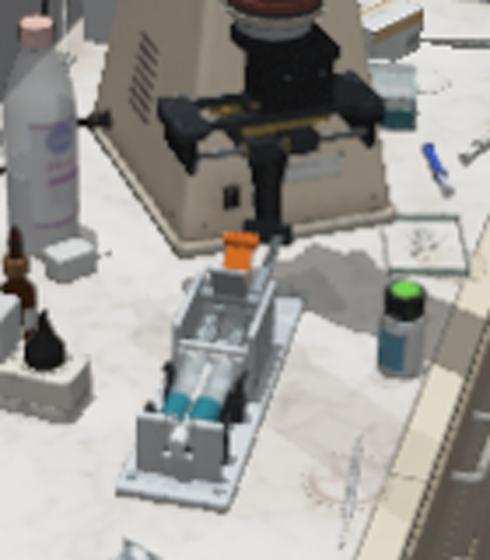

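>>> apply_moves(series="-0.0042 -0.0027 0 0 0; -0.0042 -0.0027 0 0 0; -0.0042 -0.0027 0 0 0; 0 0 0 0 0; 0 0 0 0 0; 0 0 0 0 0; 0 0 0 0 0; 0 0 0 0 0; 0 0 0 0 0; 0 0 0 0 0")

```text
clock: 15.0
eef_pos: [0.4987, -0.384, 0.078]
orientation: [3.142, -0.0, 2.22]
ft_force: [0.6, -0.6, -0.4]
finger_gap: 0.004
```

Run:
```python
from h import *
W=snap('side','s3');snap('top','t3');snap('wrist','w3');t=cv2.imread('pics/s3.png')
cv2.imwrite('pics/s3z.png',cv2.resize(t[80:240,290:430],None,fx=3.5,fy=3.5,interpolation=cv2.INTER_CUBIC))
s=robot.sense();print(s['eef_pos'],s['orientation'],s['ft_force'],s['finger_gap']*87)
```

```text
[ 0.49868919 -0.38401074  0.07797261] [-3.14158478e+00 -6.59817088e-06  2.21984059e+00] [-0.33535192  0.44632655  0.11386096] 0.6438917213141964
```

View pics/w3.png

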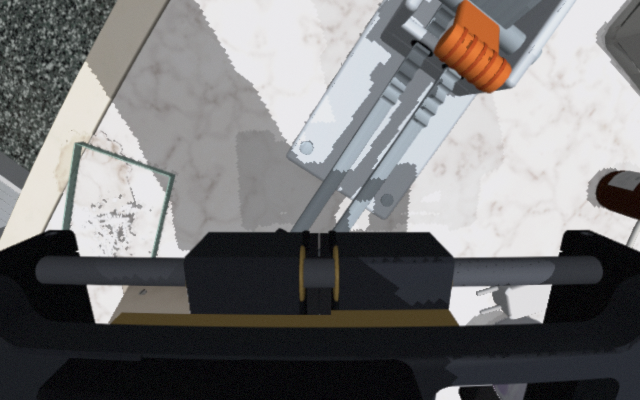

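View pics/s3z.png

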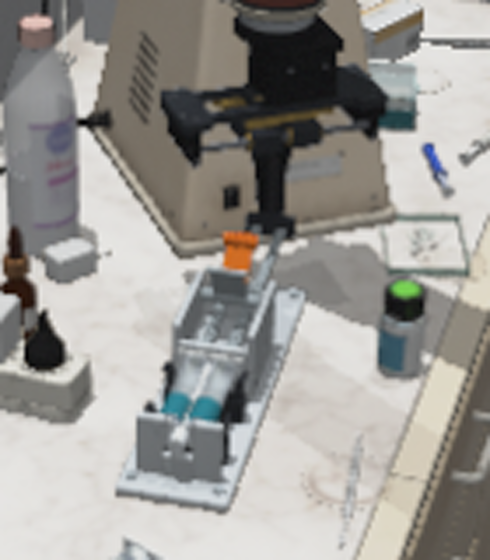

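>>> apply_moves(series="-0.0025 -0.0016 0 0 0; -0.0025 -0.0016 0 0 0; 0 0 0 0 0; 0 0 0 0 0; 0 0 0 0 0; 0 0 0 0 0; 0 0 0 0 0; 0 0 0 0 0; 0 0 0 0 0; 0 0 0 0 0")

```text
clock: 16.4
eef_pos: [0.4991, -0.3869, 0.0776]
orientation: [3.141, -0.005, 2.222]
ft_force: [-2.3, 11.2, 6.0]
finger_gap: 0.005
```

>>> apply_moves(series="-0.0025 -0.0016 0 0 0; -0.0025 -0.0016 0 0 0; 0 0 0 0 0; 0 0 0 0 0; 0 0 0 0 0; 0 0 0 0 0; 0 0 0 0 0; 0 0 0 0 0; 0 0 0 0 0; 0 0 0 0 0")

```text
clock: 17.65
eef_pos: [0.4992, -0.3874, 0.0773]
orientation: [3.139, -0.012, 2.225]
ft_force: [-11.2, 27.9, 15.4]
finger_gap: 0.009
```

>>> apply_moves(series="0.0125 0.008 0 0 0; 0 0 -0.04 0 0; 0 0 -0.06 0 0; 0 0 -0.06 0 0; 0 0 -0.04 0.116 0.087; 0 0 0 0.116 0.087; 0 0 0 0.116 0.087; 0 0 0 0.116 0.087; 0 0 0 0.116 0.087; 0 0 0 0 0.087")

```text
clock: 18.9
eef_pos: [0.4984, -0.3814, 0.278]
orientation: [3.141, 0.001, 1.64]
ft_force: [0.8, -1.7, -0.2]
finger_gap: 0.6
```

>>> apply_moves(series="0.05 0 0 0 0.087; 0.05 0 0 0 0.087; 0.05 0 0 0 0.087; 0 0 0 0 0.087; 0 0 0 0 0.087; 0 0 0 0 0.087; 0 0 0 0 0.087; 0 0 0 0 0.087; 0 0 0 0 0.087; 0 0 0 0 0.087")

```text
clock: 20.15
eef_pos: [0.4881, -0.2314, 0.2779]
orientation: [-3.142, -0.0, 1.64]
ft_force: [0.2, -0.2, 0.2]
finger_gap: 1.0
```

Run:
```python
from h import *
W=snap('wrist','w4');t=cv2.imread('pics/w4.png')
cv2.imwrite('pics/w4z.png',cv2.resize(t[0:240,260:420],None,fx=3,fy=2.5,interpolation=cv2.INTER_CUBIC))
s=robot.sense();print(s['eef_pos'],s['orientation'],s['ft_force'],s['finger_gap']*87)
```

```text
[ 0.48811556 -0.23141373  0.2779485 ] [-3.14158315e+00 -5.54001157e-05  1.63984010e+00] [-0.48734731  0.17565999 -0.35760267] 86.67177910628247
```

View pics/w4.png

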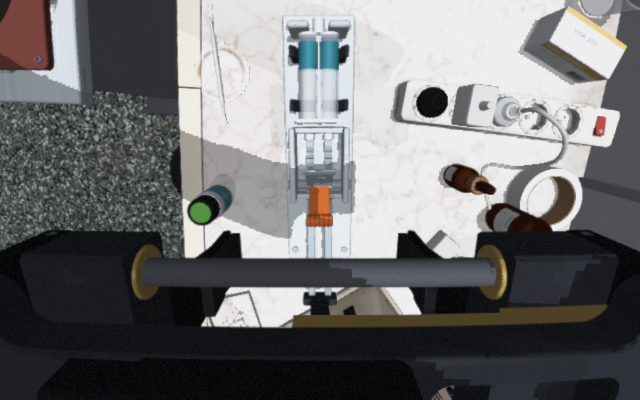

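View pics/w4z.png

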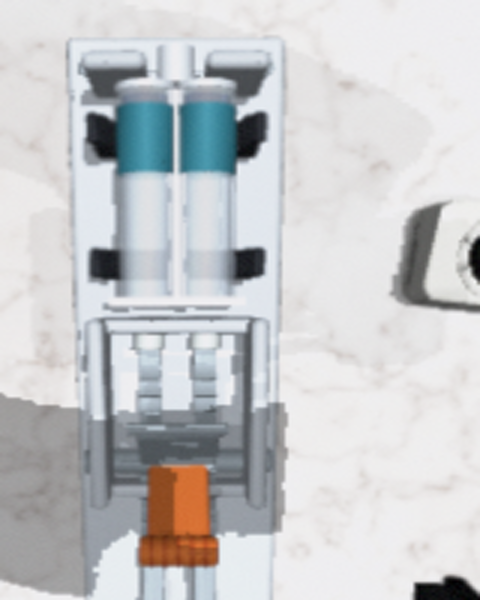

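Run:
```python
from h import *
W=eyes.snapshot('wrist')
def c(a,b,z,l):
    p=onz(W,260+a/3,b/2.5,z);print(l,p.round(4));return p
fr=c(175,85,.058,'front');re=c(175,300,.058,'rear')
s1l=c(100,135,.05,'s1l');s1r=c(253,132,.05,'');s2l=c(104,265,.05,'s2');s2r=c(252,262,.05,'')
c(118,150,.046,'bl');c(236,150,.046,'br');print((s1l+s1r+s2l+s2r)/4)
n=c(175,52,.066,'notch');c(67,40,.01,'FL');c(285,40,.01,'FR');c(97,320,.078,'hl');c(258,318,.078,'hr')
k=c(178,550,.105,'knob')
```

```text
front [ 0.4766 -0.0687  0.058 ]
rear [ 0.483  -0.1628  0.058 ]
s1l [ 0.4491 -0.0902  0.05  ]
 [ 0.5079 -0.0849  0.05  ]
s2 [ 0.4537 -0.1484  0.05  ]
 [ 0.5124 -0.143   0.05  ]
bl [ 0.4561 -0.0957  0.046 ]
br [ 0.5022 -0.0925  0.046 ]
[ 0.48076849 -0.11665899  0.05      ]
notch [ 0.4759 -0.0573  0.066 ]
FL [ 0.4295 -0.0388  0.01  ]
FR [ 0.5201 -0.0326  0.01  ]
hl [ 0.4544 -0.1735  0.078 ]
hr [ 0.5147 -0.1686  0.078 ]
knob [ 0.4915 -0.2714  0.105 ]
```

>>> apply_moves(series="0.0573 0 0 0 0.087; 0.0573 0 0 0 0.087; 0 0 0.05 0 0.087; 0 0 0.05 0 0.087; 0 0 0.05 0 0.087; 0 0 0.03 0 0.087; 0 0 0.01 0 0.087; 0 0 0 0 0.087; 0 0 0 0 0.087; 0 0 0 0 0.087")

```text
clock: 21.5
eef_pos: [0.481, -0.1173, 0.0891]
orientation: [3.14, 0.001, 1.64]
ft_force: [0.4, 0.3, 0.2]
finger_gap: 0.998
```

Run:
```python
from h import *
W=snap('side','s4');t=cv2.imread('pics/s4.png')
cv2.imwrite('pics/s4z.png',cv2.resize(t[100:260,290:430],None,fx=3.5,fy=3.5,interpolation=cv2.INTER_CUBIC))
s=robot.sense();print(s['eef_pos'],s['orientation'],s['ft_force'],s['finger_gap']*87)
```

```text
[ 0.48083553 -0.1172579   0.08893052] [3.14007847e+00 6.84097968e-04 1.63967327e+00] [ 0.15412783 -0.43883824 -0.10434816] 86.9151248686345
```

View pics/s4z.png

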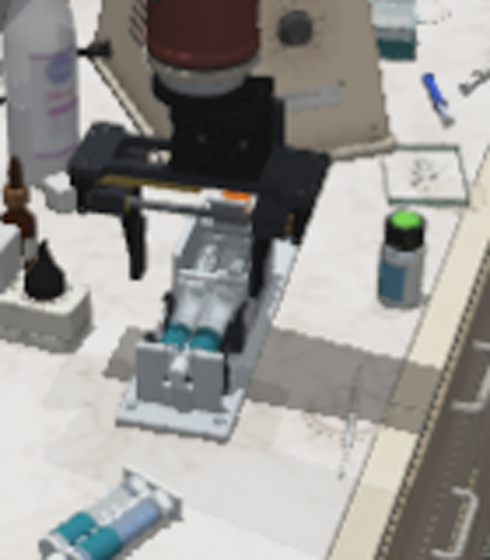

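Centred; descend and grip.

>>> apply_moves(series="0 0 0.03 0 0.087; 0 0 0.03 0 0.087; 0 0 0 0 0.03; 0 0 0 0 0.03; 0 0 0 0 0.03; 0 0 0 0 0.03; 0 0 0 0 0.03; 0 0 0 0 0.03; 0 0 0 0 0.03; 0 0 0 0 0.03", grip_force=15)

```text
clock: 22.8
eef_pos: [0.4805, -0.1172, 0.0284]
orientation: [3.141, 0.0, 1.64]
ft_force: [-1.4, 0.5, 6.0]
finger_gap: 0.53
```

>>> apply_moves(series="0 0 -0.01 0 0.03; 0 0 -0.03 0 0.03; 0 0 -0.05 0 0.03; 0 0 -0.05 0 0.03; 0 0 -0.03 0 0.03; 0 0 0 0 0.03; 0 0 0 0 0.03; 0 0 0 0 0.03; 0 0 0 0 0.03; 0 0 0 0 0.03")

```text
clock: 24.05
eef_pos: [0.48, -0.117, 0.1975]
orientation: [-3.141, -0.0, 1.64]
ft_force: [1.8, 0.4, -0.1]
finger_gap: 0.525
```

Run:
```python
from h import *
W=snap('side','s4');T=snap('top','t4');t=cv2.imread('pics/t4.png')
cv2.imwrite('pics/t4z.png',cv2.resize(t[120:270,190:430],None,fx=3.2,fy=3.2,interpolation=cv2.INTER_CUBIC))
s=robot.sense();print(s['eef_pos'],s['orientation'],s['ft_force'],s['finger_gap']*87)
```

```text
[ 0.48016235 -0.11704214  0.19774842] [-3.14126142e+00 -2.95013720e-04  1.63974993e+00] [-1.05123411 -0.66212124 -1.1575876 ] 45.78886002758354
```

View pics/s4.png

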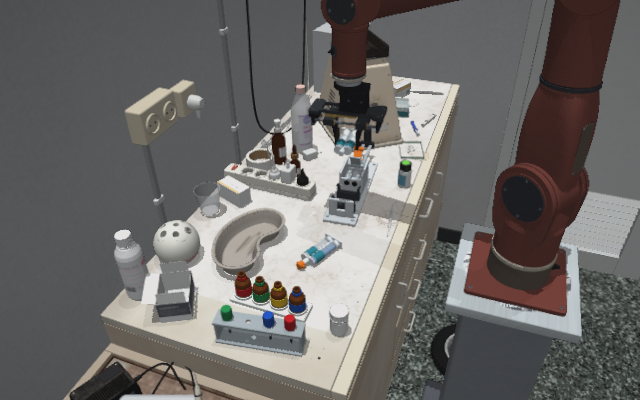

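View pics/t4z.png

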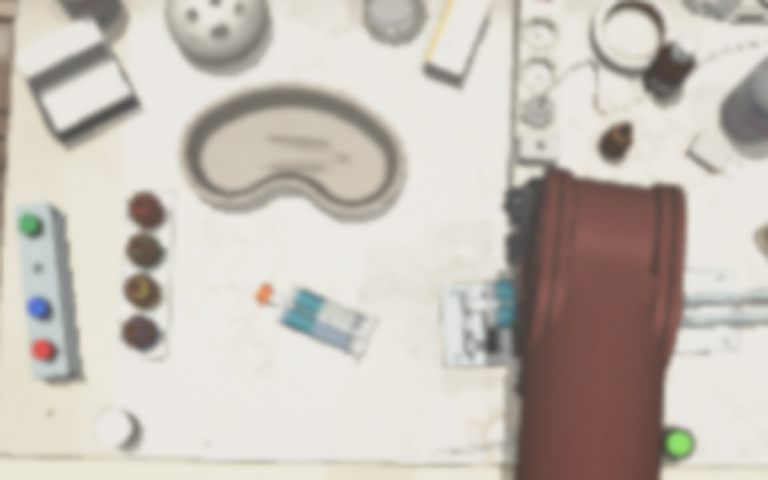

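Run:
```python
from h import *
T=eyes.snapshot('top')
def c(a,b,z=.041):
    p=onz(T,190+a/3.2,120+b/3.2,z);print((a,b),p.round(4));return p
for p in [(183,150),(405,168),(285,85),(235,212),(352,220),(290,200),(294,152)]: c(*p)
P=T['pixels'][120:270,190:430].astype(int)
```

```text
(183, 150) [0.6588 0.2575 0.041 ]
(405, 168) [0.6425 0.0127 0.041 ]
(285, 85) [0.7342 0.147  0.041 ]
(235, 212) [0.5904 0.1978 0.041 ]
(352, 220) [0.5837 0.0697 0.041 ]
(290, 200) [0.6047 0.138  0.041 ]
(294, 152) [0.6584 0.135  0.041 ]
```

>>> apply_moves(series="0.0395 0.0348 0 0 0.03; 0.0395 0.0348 0 0 0.03; 0.0395 0.0348 0 0 0.03; 0.0395 0.0348 0 0 0.03; 0.0395 0.0348 0 0 0.03; 0.0395 0.035 0 0 0.03; 0 0 0 0.13 0.03; 0 0 0.04 0 0.03; 0 0 0.04 0 0.03; 0 0 0.02 0 0.03")

```text
clock: 25.45
eef_pos: [0.6713, 0.1332, 0.0954]
orientation: [-3.139, 0.001, 1.51]
ft_force: [-0.4, -0.6, -0.0]
finger_gap: 0.524
```

Run:
```python
from h import *
W=snap('side','s5');t=cv2.imread('pics/s5.png')
cv2.imwrite('pics/s5z.png',cv2.resize(t[130:300,190:360],None,fx=3.5,fy=3.5,interpolation=cv2.INTER_CUBIC))
s=robot.sense();print(s['eef_pos'],s['orientation'],s['ft_force'],s['finger_gap']*87)
```

```text
[0.67061147 0.13306843 0.09355184] [-3.13664002e+00  1.24529279e-03  1.50971926e+00] [-0.93173491 -0.25413233 -1.86584022] 46.180915915088434
```

View pics/s5z.png

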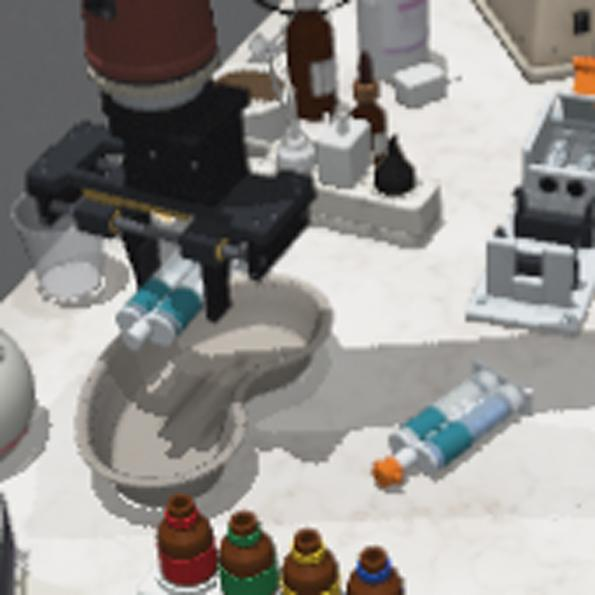

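>>> apply_moves(series="0 0.004 0.03 0 0.03; 0 0 0.025 0 0.03; 0 0 0.012 0 0.03; 0 0 0 0 0.03; 0 0 0 0 0.056; 0 0 0 0 0.056; 0 0 0 0 0.056; 0 0 -0.02 0 0.056; 0 0 -0.05 0 0.056; 0 0 -0.05 0 0.056")

```text
clock: 26.75
eef_pos: [0.6763, 0.1337, 0.1538]
orientation: [3.141, -0.0, 1.51]
ft_force: [0.9, 0.3, -0.1]
finger_gap: 0.646
```

>>> apply_moves(series="0 0 -0.05 0 0.06; -0.06 -0.03 0 0 0.06; -0.06 -0.03 0 0 0.06; -0.06 -0.03 0 0 0.06; 0 0 0 0 0.06; 0 0 0 0 0.06; 0 0 0 0 0.06; 0 0 0 0 0.06; 0 0 0 0 0.06; 0 0 0 0 0.06")

```text
clock: 28.0
eef_pos: [0.5825, -0.0284, 0.2008]
orientation: [-3.141, -0.0, 1.51]
ft_force: [0.2, 0.6, -0.2]
finger_gap: 0.689
```

Run:
```python
from h import *
W=snap('side','s5');t=cv2.imread('pics/s5.png');snap('wrist','w5')
cv2.imwrite('pics/s5z.png',cv2.resize(t[130:300,190:360],None,fx=3.5,fy=3.5,interpolation=cv2.INTER_CUBIC))
s=robot.sense();print(s['eef_pos'],s['orientation'],s['ft_force'],s['finger_gap']*87)
```

```text
[ 0.58246863 -0.02863479  0.20085749] [-3.14139053e+00 -1.04763867e-04  1.51001323e+00] [ 0.05541245  0.10978404 -0.23762942] 59.92337716023545
```

View pics/s5z.png

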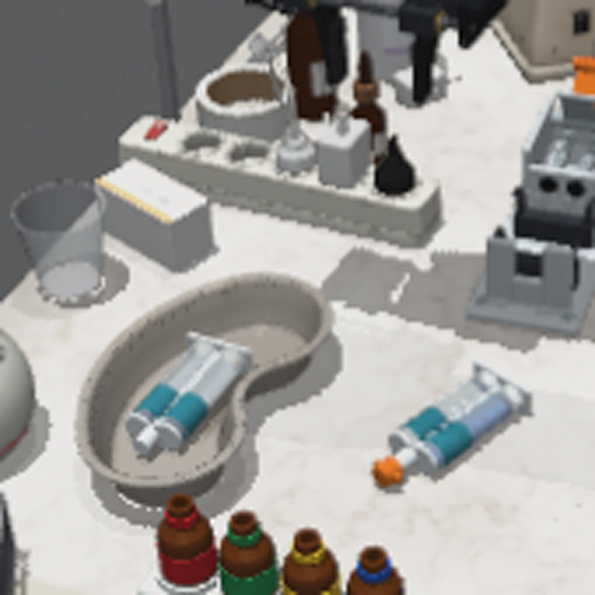

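View pics/w5.png

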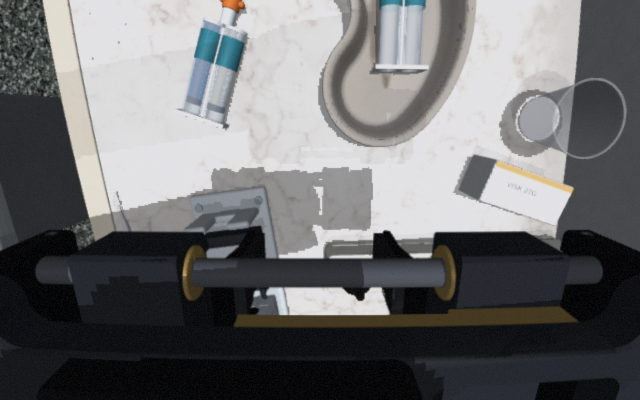

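Run:
```python
from h import *
W=eyes.snapshot('wrist');t=cv2.imread('pics/w5.png')
cv2.imwrite('pics/w5z.png',cv2.resize(t[0:140,150:280],None,fx=4.5,fy=4.2,interpolation=cv2.INTER_CUBIC))
```

```text
(no output)
```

View pics/w5z.png

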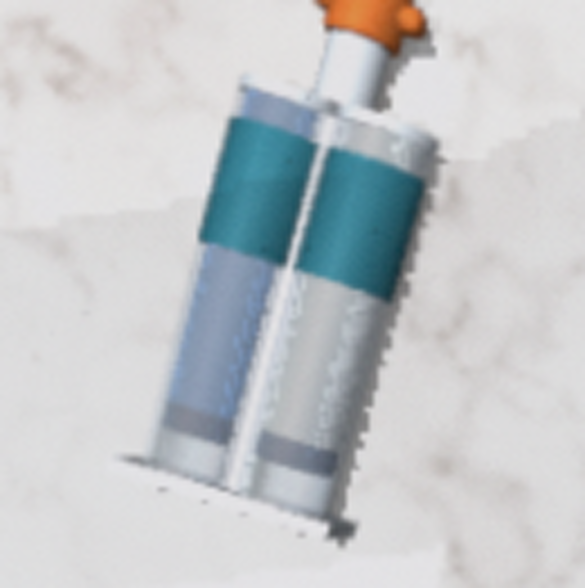

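Run:
```python
from h import *
W=eyes.snapshot('wrist')
def c(a,b,z=.012): return onz(W,150+a/4.5,b/4.2,z)
L0,L1,R0,R1=[c(*p) for p in [(152,460),(238,90),(340,512),(435,145)]]
for q in (L0,L1,R0,R1):print(q.round(4))
d=(L1+R1-L0-R0)[:2]; print('yaw of y axis',np.arctan2(d[1],d[0]),'len',np.linalg.norm(d)/2)
print('w',np.linalg.norm(L0-R0),np.linalg.norm(L1-R1)); u=d/np.linalg.norm(d)
print('ctr',(L0+L1+R0+R1)[:2]/4, 'rear',((L0+R0)/2).round(4))
fl=[c(118,458,.013),c(350,535,.013)];print('fl',fl,np.linalg.norm(fl[0]-fl[1]),(fl[0]+fl[1])/2)
m=((fl[0]+fl[1])/2)[:2]+.05*u;print('ctr from flange',m)
print('cap',c(370,15,.012))
```

```text
[0.4407 0.0612 0.012 ]
[0.474  0.1473 0.012 ]
[0.485  0.0447 0.012 ]
[0.5179 0.1311 0.012 ]
yaw of y axis 1.204671109396186 len 0.09237154538674215
w 0.04723118944908 0.0468596732165055
ctr [0.4794057  0.09607289] rear [0.4629 0.0529 0.012 ]
fl [array([0.43285595, 0.06225791, 0.013     ]), array([0.48698916, 0.03872878, 0.013     ])] 0.05902562079373142 [0.45992256 0.05049335 0.013     ]
ctr from flange [0.47782257 0.09717942]
cap [0.50625182 0.16165927 0.012     ]
```

>>> apply_moves(series="0.0396 -0.0371 0 0 0.075; 0.0396 -0.0371 0 0 0.075; 0.0396 -0.0371 0 0 0.075; 0 0 0 0.1525 0.075; 0 0 0 0.1525 0.075; 0 0 0.05 0 0.075; 0 0 0.05 0 0.075; 0 0 0.04 0 0.075; 0 0 0 0 0.075; 0 0 0 0 0.075")

```text
clock: 29.45
eef_pos: [0.4796, 0.097, 0.0625]
orientation: [3.14, -0.001, 1.205]
ft_force: [0.6, 0.5, -0.1]
finger_gap: 0.861
```

Run:
```python
from h import *
W=snap('side','s6');t=cv2.imread('pics/s6.png')
cv2.imwrite('pics/s6z.png',cv2.resize(t[170:300,240:370],None,fx=4,fy=4,interpolation=cv2.INTER_CUBIC))
s=robot.sense();print(s['eef_pos'],s['orientation'],s['ft_force'],s['finger_gap']*87)
```

```text
[0.47993841 0.09698101 0.06288884] [ 3.13924605e+00 -1.30066065e-03  1.20474323e+00] [-0.20315693 -0.3701901   0.23841356] 75.04705367711459
```

View pics/s6z.png

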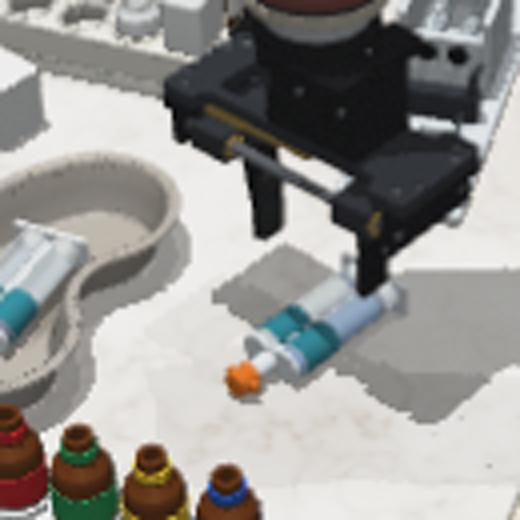

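>>> apply_moves(series="0 0 0.03 0 0.075; 0 0 0.0225 0 0.075; 0 0 0.005 0 0.075; 0 0 0 0 0.03; 0 0 0 0 0.03; 0 0 0 0 0.03; 0 0 0 0 0.03; 0 0 0 0 0.03; 0 0 0 0 0.03; 0 0 0 0 0.03", grip_force=25)

```text
clock: 30.75
eef_pos: [0.4789, 0.0966, 0.004]
orientation: [3.141, -0.0, 1.205]
ft_force: [-1.3, -0.8, 7.4]
finger_gap: 0.528
```

Run:
```python
from h import *
W=snap('side','s6');t=cv2.imread('pics/s6.png');snap('wrist','w6')
cv2.imwrite('pics/s6z.png',cv2.resize(t[170:300,240:370],None,fx=4,fy=4,interpolation=cv2.INTER_CUBIC))
s=robot.sense();print(s['eef_pos'],s['orientation'],s['ft_force'],s['finger_gap']*87)
```

```text
[0.47890608 0.09663461 0.00397006] [ 3.14109108e+00 -7.84721220e-05  1.20465379e+00] [-1.29291263 -0.51297861  5.69410875] 45.805197260884746
```

View pics/s6z.png

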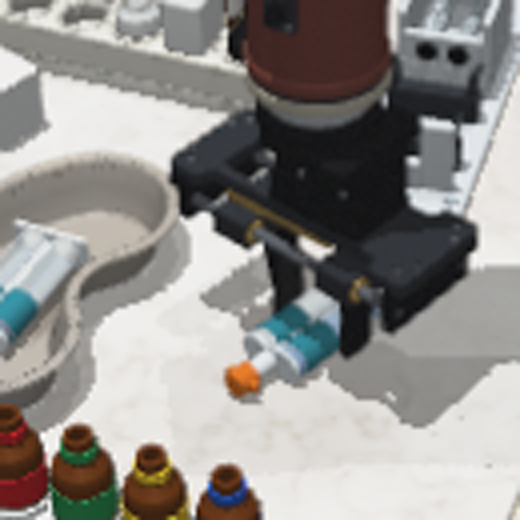

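View pics/w6.png

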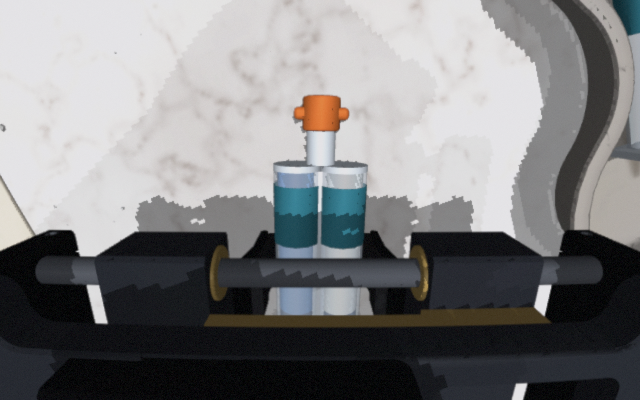

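Run:
```python
from h import *
W=eyes.snapshot('wrist'); s=robot.sense(); p=s['eef_pos'];y=s['orientation'][2]
ux=np.array([np.cos(y),np.sin(y)]);uy=np.array([np.sin(y),-np.cos(y)])
for q,z in [((320,168),.024),((320,163),.012),((321,96),.018),((321,96),.012),((321,130),.018),((296,247),.022),((342,247),.022),((320,187),.022)]:
    w=onz(W,*q,z)[:2]-p[:2]; print(q,z,(w@ux).round(4),(w@uy).round(4))
```

```text
(320, 168) 0.024 0.0478 0.0008
(320, 163) 0.012 0.0484 0.0009
(321, 96) 0.018 0.0796 0.0013
(321, 96) 0.012 0.08 0.0014
(321, 130) 0.018 0.0645 0.0013
(296, 247) 0.022 0.0082 -0.011
(342, 247) 0.022 0.0082 0.0117
(320, 187) 0.022 0.0385 0.0008
```

>>> apply_moves(series="0 0 -0.02 0 0.03; 0 0 -0.05 0 0.03; 0 0 -0.05 -0.1467 0.03; 0 0 -0.03 -0.1467 0.03; 0 0 0 -0.1467 0.03; -0.0422 -0.0029 0 0 0.03; -0.0422 -0.0029 0 0 0.03; -0.0422 -0.0029 0 0 0.03; -0.0422 -0.0029 0 0 0.03; -0.0422 -0.0029 0 0 0.03")

```text
clock: 32.15
eef_pos: [0.4794, -0.1162, 0.1533]
orientation: [-3.141, 0.0, 1.645]
ft_force: [0.4, 0.2, -0.9]
finger_gap: 0.528
```

>>> apply_moves(series="0 0 0.03 0 0.03; 0 0 0.03 0 0.03; 0 0 0 0 0.03; 0 0 0 0 0.03; 0 0 0 0 0.03; 0 0 0 0 0.03; 0 0 0 0 0.03; 0 0 0 0 0.03; 0 0 0 0 0.03; 0 0 0 0 0.03")

```text
clock: 33.4
eef_pos: [0.4797, -0.1149, 0.0934]
orientation: [-3.141, -0.0, 1.645]
ft_force: [0.4, -0.3, -1.7]
finger_gap: 0.529
```

Run:
```python
from h import *
W=snap('side','s7');t=cv2.imread('pics/s7.png');snap('wrist','w7');
cv2.imwrite('pics/s7z.png',cv2.resize(t[110:260,290:420],None,fx=4,fy=4,interpolation=cv2.INTER_CUBIC))
s=robot.sense();print(s['eef_pos'],s['orientation'],s['ft_force'],s['finger_gap']*87)
```

```text
[ 0.47974749 -0.11487147  0.09345258] [-3.14156422e+00 -3.82115286e-05  1.64487019e+00] [ 0.77660938 -0.04367892 -1.02511734] 45.70455798640254
```

View pics/s7z.png

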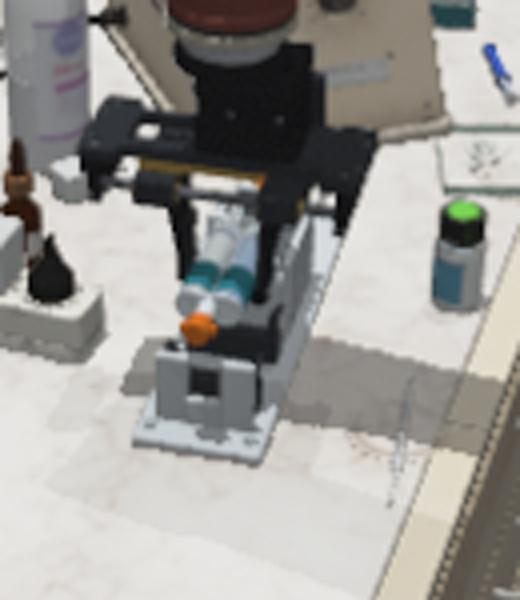

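View pics/w7.png

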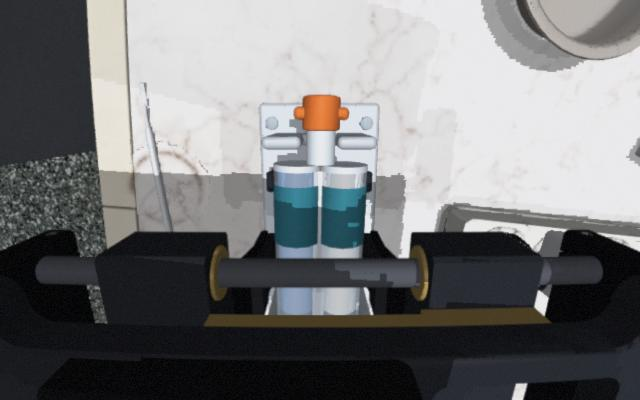

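Run:
```python
from h import *
W=eyes.snapshot('wrist'); s=robot.sense(); p=s['eef_pos'];y=s['orientation'][2]
ux=np.array([np.cos(y),np.sin(y)]);uy=np.array([np.sin(y),-np.cos(y)])
dz=p[2]-.004
for n,q,z in [('cap',(321,96),.012+dz),('nose',(320.5,155),.016+dz),('plateL',(262,142),.062),('plateR',(377,142),.062),('nL',(302,142),.062),('nR',(338,142),.062),('plate front top',(280,136),.066),('plate rear top',(280,149),.066),('baseFL',(261,104),.01),('baseFR',(379,104),.01),('sadL',(268,182),.056),('sadR',(371,180),.056)]:
    w=onz(W,*q,z)[:2]-p[:2]; print(n,(w@ux).round(4),(w@uy).round(4))
```

```text
cap 0.08 0.001
nose 0.0527 0.0008
plateL 0.056 -0.0346
plateR 0.0559 0.0355
nL 0.0559 -0.0102
nR 0.0559 0.0117
plate front top 0.0598 -0.023
plate rear top 0.0521 -0.0233
baseFL 0.0808 -0.0434
baseFR 0.0807 0.0454
sadL 0.03 -0.0329
sadR 0.0312 0.0338
```

>>> apply_moves(series="0.0015 0 0.01 0 0.03; 0 0 0.015 0 0.03; 0 0 0.015 0 0.03; 0 0 0.008 0 0.03; 0 0 0.005 0 0.03; 0 0 0.0025 0 0.03; 0 0 0 0 0.03; 0 0 0 0 0.03; 0 0 0 0 0.03; 0 0 0 0 0.03")

```text
clock: 34.8
eef_pos: [0.4797, -0.1134, 0.038]
orientation: [3.141, 0.0, 1.645]
ft_force: [0.0, 0.3, -1.1]
finger_gap: 0.528
```

Run:
```python
from h import *
W=snap('side','s7');t=cv2.imread('pics/s7.png');snap('wrist','w7');
cv2.imwrite('pics/s7z.png',cv2.resize(t[110:260,290:420],None,fx=4,fy=4,interpolation=cv2.INTER_CUBIC))
s=robot.sense();print(s['eef_pos'],s['orientation'],s['ft_force'],s['finger_gap']*87)
```

```text
[ 0.47966144 -0.11343769  0.03800244] [3.14153195e+00 1.06649823e-05 1.64476547e+00] [ 0.09439479 -0.15542911 -1.45799008] 45.85767928254789
```

View pics/s7z.png

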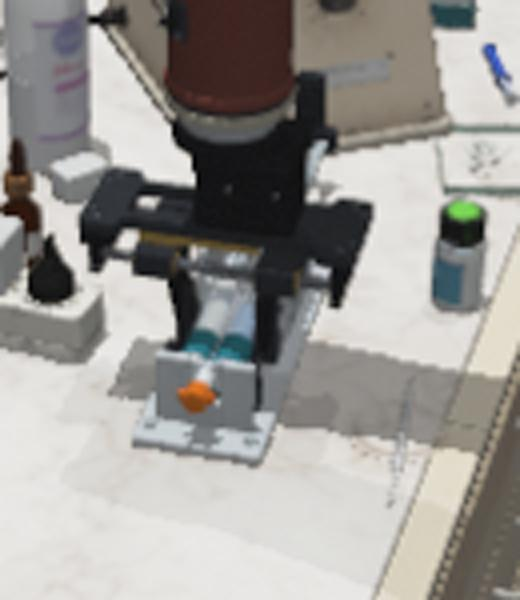

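>>> apply_moves(series="0 0 0.001 0 0.03; 0 0 0 0 0.06; 0 0 0 0 0.06; 0 0 0 0 0.06; 0 0 -0.03 0 0.06; 0 0 -0.05 0 0.06; 0 0 -0.05 0 0.06; 0 0 -0.05 0 0.06; -0.04 0 -0.02 0 0.06; -0.04 0 0 0 0.03")

```text
clock: 36.15
eef_pos: [0.4867, -0.1943, 0.2393]
orientation: [3.138, 0.002, 1.646]
ft_force: [0.5, 0.5, 0.3]
finger_gap: 0.636
```

Run:
```python
from h import *
W=snap('side','s7');t=cv2.imread('pics/s7.png');snap('wrist','w7');
cv2.imwrite('pics/s7z.png',cv2.resize(t[110:260,290:420],None,fx=4,fy=4,interpolation=cv2.INTER_CUBIC))
s=robot.sense();print(s['eef_pos'],s['orientation'],s['ft_force'],s['finger_gap']*87)
```

```text
[ 0.4849286  -0.19805229  0.23684687] [-3.14141960e+00  1.32046939e-03  1.63885126e+00] [-0.94938257  0.41234823 -0.02433618] 49.05600498792292
```

View pics/s7z.png

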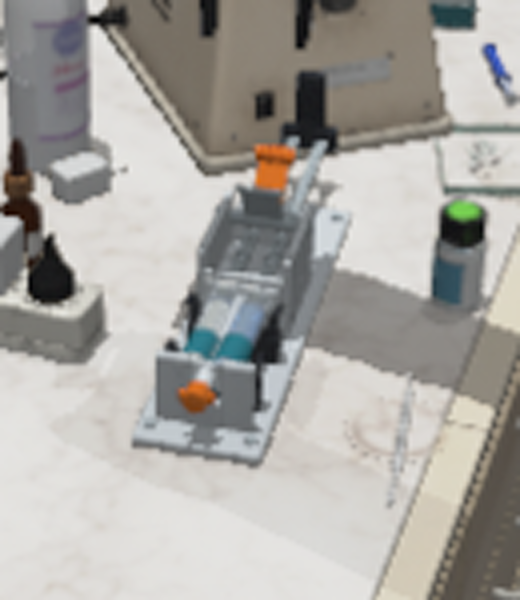

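View pics/w7.png

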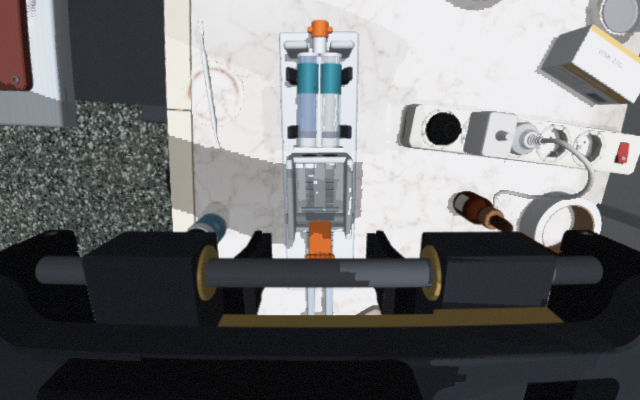

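>>> apply_moves(series="-0.0355 0 0 0 0; -0.0355 0 0 0 0; -0.0356 0 0 0 0; 0 0 0 0 0; 0 0 0.04 0 0; 0 0 0.04 0 0; 0 0 0.04 0 0; 0 0 0.021 0 0; 0 0 0 0 0; 0 0 0 0 0", grip_force=20)

```text
clock: 37.5
eef_pos: [0.4942, -0.2991, 0.0971]
orientation: [3.14, 0.0, 1.646]
ft_force: [1.0, -0.5, -0.3]
finger_gap: 0.003
```

Run:
```python
from h import *
W=snap('side','s8');t=cv2.imread('pics/s8.png');
cv2.imwrite('pics/s8z.png',cv2.resize(t[90:240,290:420],None,fx=4,fy=4,interpolation=cv2.INTER_CUBIC))
s=robot.sense();print(s['eef_pos'],s['orientation'],s['ft_force'],s['finger_gap']*87)
```

```text
[ 0.49434761 -0.29938539  0.09734753] [3.13994428e+00 9.51233436e-04 1.64531802e+00] [-0.47156795  0.38186728  0.63722541] 0.3766979374032935
```

View pics/s8z.png

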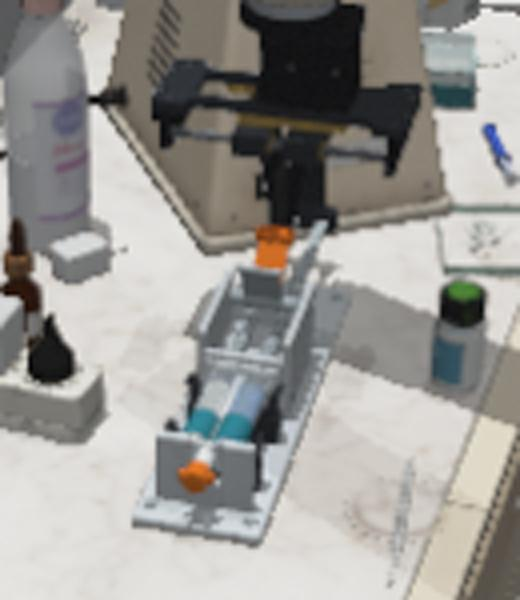

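>>> apply_moves(series="0.01 0 0 0 0; 0.01 0 0 0 0; 0.01 0 0 0 0; 0.01 0 0 0 0; 0.01 0 0 0 0; 0.008 0 0 0 0; 0 0 0 0 0; 0 0 0 0 0; -0.02 0 -0.04 0 0; -0.02 0 -0.05 0 0")

```text
clock: 38.8
eef_pos: [0.4913, -0.2821, 0.1861]
orientation: [-3.14, -0.001, 1.645]
ft_force: [0.8, -2.3, 0.2]
finger_gap: 0.006
```

Run:
```python
from h import *
W=snap('side','s8');t=cv2.imread('pics/s8.png');snap('wrist','w8')
cv2.imwrite('pics/s8z.png',cv2.resize(t[90:240,290:420],None,fx=4,fy=4,interpolation=cv2.INTER_CUBIC))
s=robot.sense();print(s['eef_pos'],s['orientation'],s['ft_force'],s['finger_gap']*87)
```

```text
[ 0.49419771 -0.28566173  0.1914321 ] [3.13488072 0.00550497 1.64123442] [ 0.91246307 -0.51156946 -0.30354913] 0.47751908090370193
```

View pics/s8z.png

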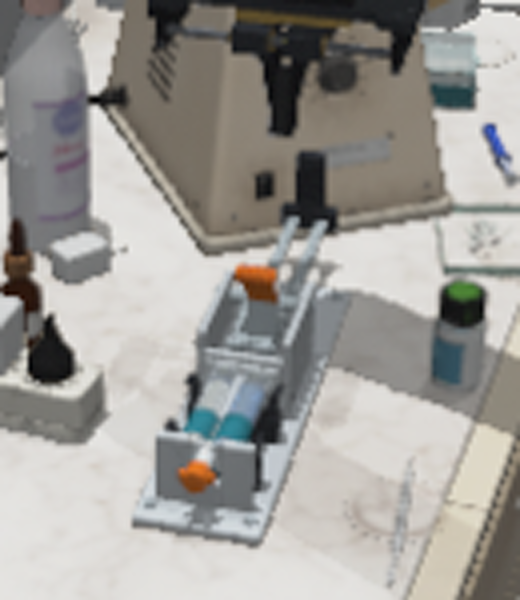

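View pics/w8.png

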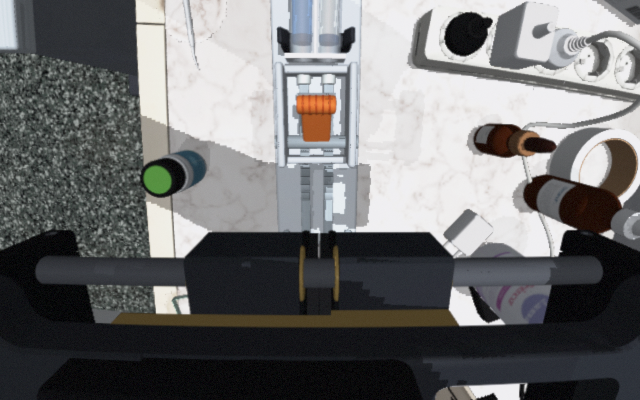

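>>> apply_moves(series="0 0 -0.01 -0.158 0.055; 0 0 0 -0.158 0.055; 0 0 0 -0.159 0.055; -0.0286 -0.0146 0 0 0.055; -0.0286 -0.0146 0 0 0.055; -0.0286 -0.0146 0 0 0.055; -0.0286 -0.0147 0 0 0.055; 0 0 0.03 0 0.055; 0 0 0.025 0 0.055; 0 0 0 0 0.055")

```text
clock: 40.15
eef_pos: [0.5005, -0.4091, 0.1385]
orientation: [-3.14, -0.004, 2.119]
ft_force: [-0.1, -0.3, 0.4]
finger_gap: 0.634
```

Run:
```python
from h import *
W=snap('side','s9');t=cv2.imread('pics/s9.png');snap('wrist','w9');snap('top','t9')
cv2.imwrite('pics/s9z.png',cv2.resize(t[70:220,290:420],None,fx=4,fy=4,interpolation=cv2.INTER_CUBIC))
s=robot.sense();print(s['eef_pos'],s['orientation'],s['ft_force'],s['finger_gap']*87)
```

```text
[ 0.5024728  -0.41001809  0.14214596] [3.14102254e+00 1.39871721e-03 2.11982901e+00] [ 0.24116304 -0.45726686  0.00982399] 54.80857391357069
```

View pics/s9z.png

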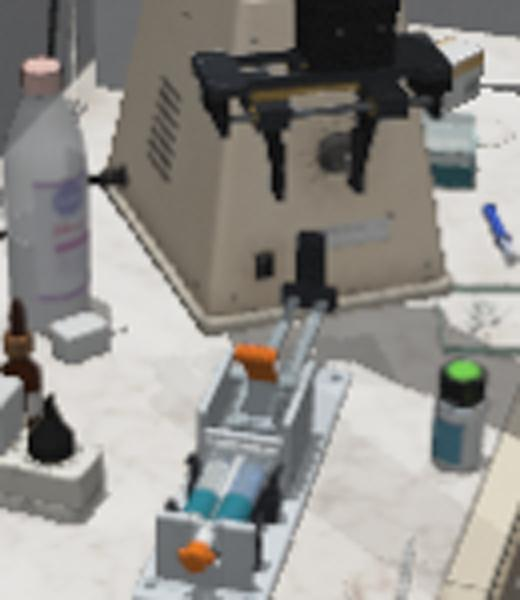

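View pics/w9.png

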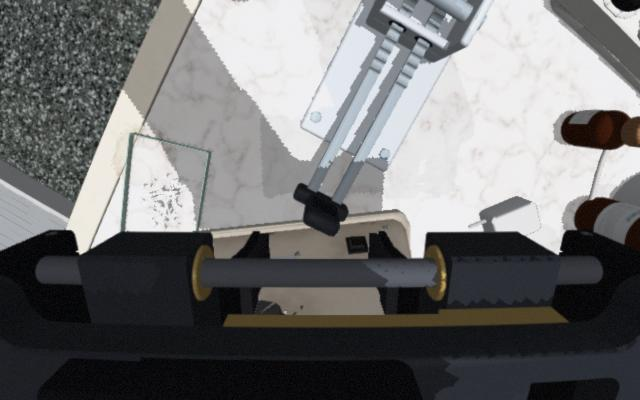

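Run:
```python
from h import *
W=eyes.snapshot('wrist');S=eyes.snapshot('side')
for q in [(322,222),(325,232),(318,210)]: print(q,onz(W,*q,.105).round(4))
print(tri(W,(322,224),S,(290+311/4,70+233/4)))
print(proj(W,(.5025,-.4095,.105)),proj(S,(.5025,-.4095,.105)),(290+311/4,70+233/4))
```

```text
(322, 222) [ 0.5025 -0.4067  0.105 ]
(325, 232) [ 0.5079 -0.4117  0.105 ]
(318, 210) [ 0.4958 -0.4009  0.105 ]
(array([ 0.50224549, -0.40870784,  0.10273642]), np.float64(0.0027930137459506532))
[319.81218671 225.45531148] [367.34303598 127.41599432] (367.75, 128.25)
```

>>> apply_moves(series="0 0 0.025 0 0.055; 0 0 0.025 0 0.055; 0 0 0.02 0 0.055; 0 0 0 0 0; 0 0 0 0 0; 0 0 0 0 0; 0 0 0 0 0; 0 0 0 0 0; 0 0 0 0 0; 0 0 0 0 0", grip_force=12)

```text
clock: 41.65
eef_pos: [0.4995, -0.4078, 0.0698]
orientation: [-3.14, -0.006, 2.118]
ft_force: [-10.7, 9.3, -0.6]
finger_gap: 0.368
```

Run:
```python
from h import *
W=snap('side','s9');t=cv2.imread('pics/s9.png');snap('wrist','w9');snap('top','t9')
cv2.imwrite('pics/s9z.png',cv2.resize(t[70:220,290:420],None,fx=4,fy=4,interpolation=cv2.INTER_CUBIC))
s=robot.sense();print(s['eef_pos'],s['orientation'],s['ft_force'],s['torque'],s['finger_gap']*87)
```

```text
[ 0.49951381 -0.40781896  0.06981465] [-3.13964132 -0.0059623   2.11795369] [-10.26006058   8.66654031  -0.69940125] [ 1.15619707  0.74325878 -1.1216509 ] 32.2149129063001
```

View pics/s9z.png

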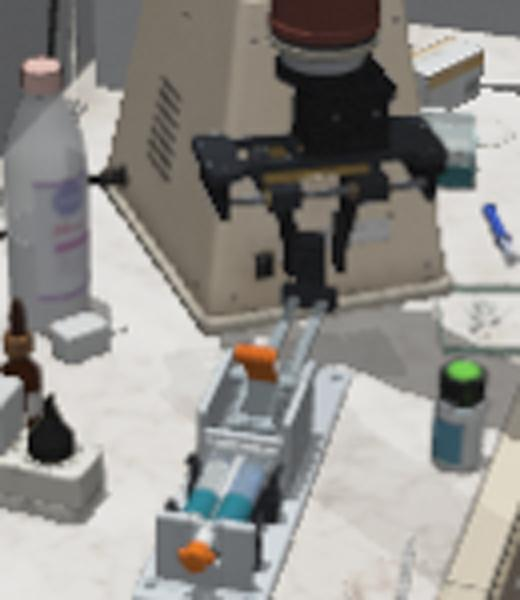

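View pics/w9.png

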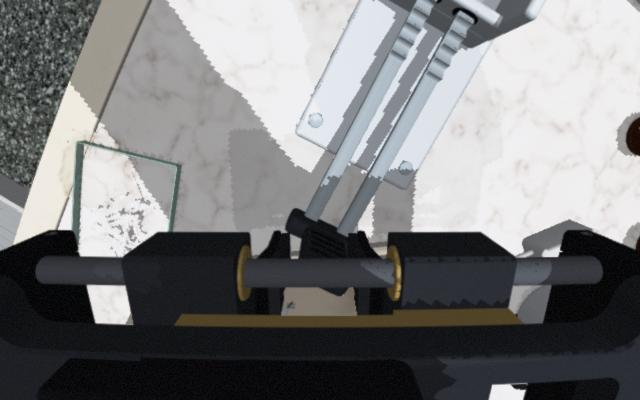

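>>> apply_moves(series="0 0 0 0 0.04; 0 0 0 0 0.04; 0.0044 0.0023 0 0 0.04; 0.0044 0.0023 0 0 0.04; 0.0044 0.0023 0 0 0.04; 0 0 0 0 0.04; 0 0 0 0 0.04; 0 0 0 0 0.04; 0 0 0 0 0.04; 0 0 0 0 0.04", grip_force=20)

```text
clock: 43.05
eef_pos: [0.5009, -0.3948, 0.0709]
orientation: [3.142, -0.0, 2.12]
ft_force: [-0.9, 0.1, 0.1]
finger_gap: 0.459
```

Run:
```python
from h import *
W=snap('side','s9');t=cv2.imread('pics/s9.png');snap('wrist','w9');snap('top','t9')
cv2.imwrite('pics/s9z.png',cv2.resize(t[70:220,290:420],None,fx=4,fy=4,interpolation=cv2.INTER_CUBIC))
s=robot.sense();print(s['eef_pos'],s['orientation'],s['ft_force'],s['torque'],s['finger_gap']*87)
```

```text
[ 0.50093393 -0.39478631  0.07093552] [ 3.14155910e+00 -6.63905860e-05  2.11986214e+00] [-0.32097959  0.28676948  0.4168861 ] [ 0.01648109 -0.11707377 -0.02105628] 39.94722692699453
```

View pics/w9.png

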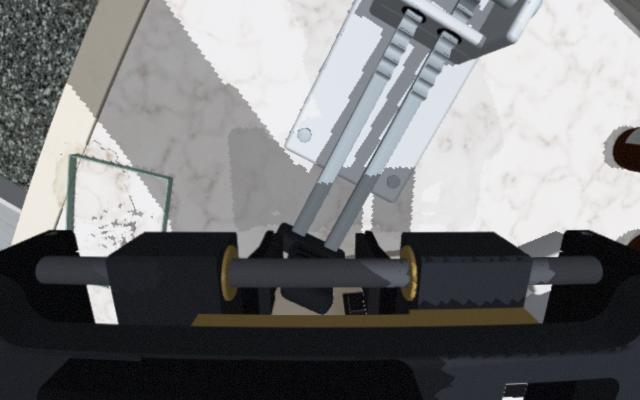

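>>> apply_moves(series="0 0 0 0 0.055; 0 0 0 0 0.055; 0 0 -0.03 0 0.055; 0 0 -0.04 0 0.055; 0 0 -0.03 0 0; 0 0 0 -0.14 0; 0 0 0 0 0; -0.01 -0.0145 0 0 0; -0.01 -0.0145 0 0 0; -0.01 -0.0145 0 0 0")

```text
clock: 44.45
eef_pos: [0.4854, -0.4476, 0.1705]
orientation: [-3.141, -0.001, 2.258]
ft_force: [0.6, -0.4, 0.8]
finger_gap: 0.049
```

Run:
```python
from h import *
W=snap('side','s9');t=cv2.imread('pics/s9.png');snap('wrist','w9');T=snap('top','t9')
cv2.imwrite('pics/s9z.png',cv2.resize(t[50:220,290:420],None,fx=3.5,fy=3.5,interpolation=cv2.INTER_CUBIC))
t=cv2.imread('pics/t9.png')
cv2.imwrite('pics/t9z.png',cv2.resize(t[130:280,370:570],None,fx=3.5,fy=3.5,interpolation=cv2.INTER_CUBIC))
s=robot.sense();print(s['eef_pos'],s['orientation'],s['ft_force'],s['torque'],s['finger_gap']*87)
```

```text
[ 0.48542444 -0.44715368  0.17046562] [-3.14131601e+00 -5.97732572e-04  2.25687962e+00] [-0.20519623  1.17291736  0.10289326] [ 0.08185353 -0.16154878 -0.02147513] 1.0056658868988824
```

View pics/s9z.png

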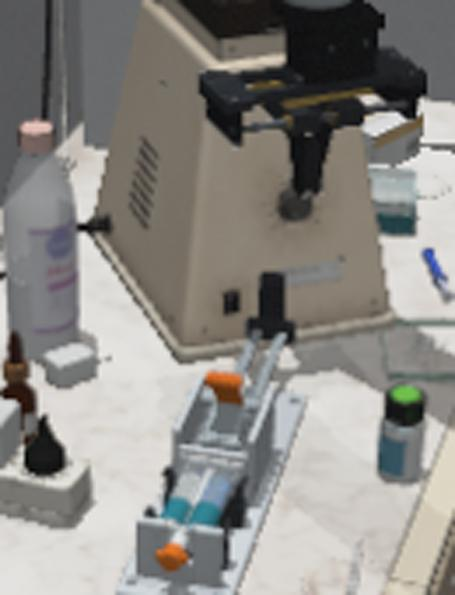

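View pics/t9z.png

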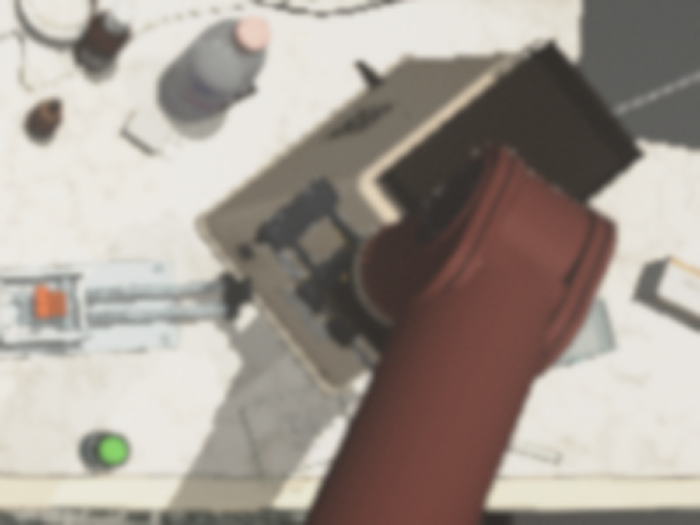

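View pics/w9.png

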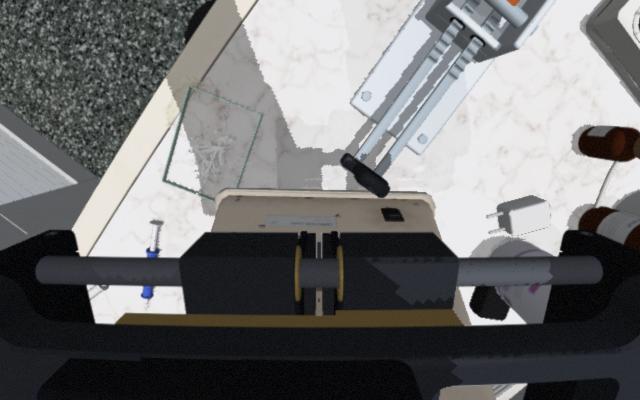

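>>> apply_moves(series="0 0 0.02 0 0; 0 0 0.02 0 0; 0 0 0.02 0 0; 0 0 0.018 0 0; 0 0 0 0 0; 0 0 0 0 0; 0 0 0 0 0; 0 0 0 0 0; 0 0 0 0 0; 0 0 0 0 0")

```text
clock: 45.85
eef_pos: [0.4849, -0.443, 0.0903]
orientation: [-3.141, -0.006, 2.26]
ft_force: [-5.2, 6.7, -3.0]
finger_gap: 0.006
```

Run:
```python
from h import *
W=snap('side','s9');t=cv2.imread('pics/s9.png');snap('wrist','w9');T=snap('top','t9')
cv2.imwrite('pics/s9z.png',cv2.resize(t[50:220,290:420],None,fx=3.5,fy=3.5,interpolation=cv2.INTER_CUBIC))
s=robot.sense();print(s['eef_pos'],s['orientation'],s['ft_force'],s['torque'],s['finger_gap']*87)
```

```text
[ 0.48494159 -0.44302303  0.09032807] [-3.14135979 -0.00630956  2.26052729] [-4.69426022  6.49624662 -2.62835599] [ 1.13404742  0.54029288 -0.1848272 ] 0.7627974075661852
```

View pics/s9z.png

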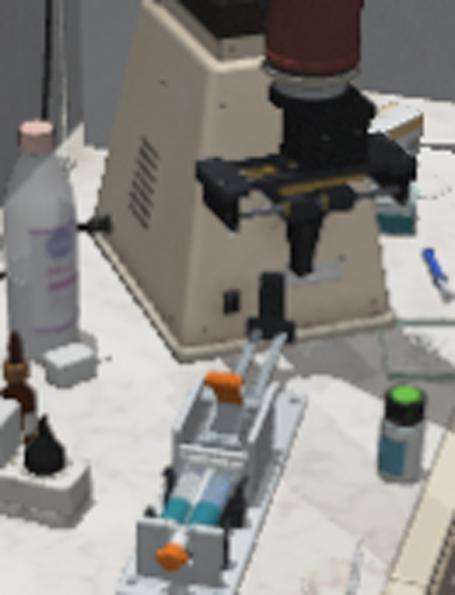

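View pics/w9.png

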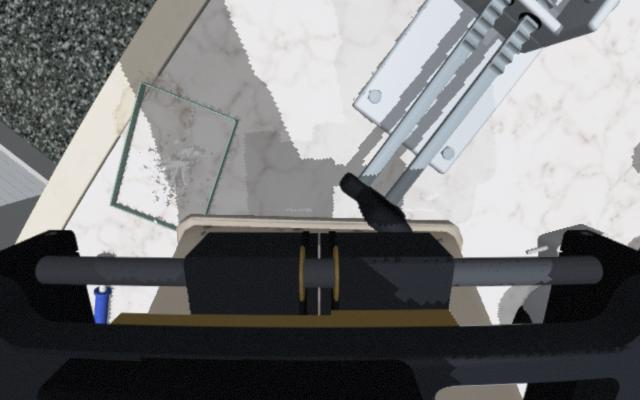

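>>> apply_moves(series="0.0041 0.0029 0 0 0; 0.0041 0.0029 0 0 0; 0.0041 0.0029 0 0 0; 0.0041 0.0029 0 0 0; 0.0041 0.0029 0 0 0; 0 0 0 0 0; 0 0 0 0 0; 0 0 0 0 0; 0 0 0 0 0; 0 0 0 0 0")

```text
clock: 47.25
eef_pos: [0.4844, -0.4207, 0.0929]
orientation: [-3.141, -0.0, 2.26]
ft_force: [-2.5, -1.1, 1.5]
finger_gap: 0.003
```

Run:
```python
from h import *
W=snap('side','s9');t=cv2.imread('pics/s9.png');snap('wrist','w9');T=snap('top','t9')
cv2.imwrite('pics/s9z.png',cv2.resize(t[50:220,290:420],None,fx=3.5,fy=3.5,interpolation=cv2.INTER_CUBIC))
s=robot.sense();print(s['eef_pos'],s['orientation'],s['ft_force'],s['torque'],s['finger_gap']*87)
```

```text
[ 0.48451513 -0.42061457  0.09295524] [-3.14154519e+00 -6.40290192e-05  2.25978076e+00] [-1.38139277 -0.30463773  1.28095522] [-0.11165182  0.29569351  0.00827628] 0.4772312251405195
```

View pics/s9z.png

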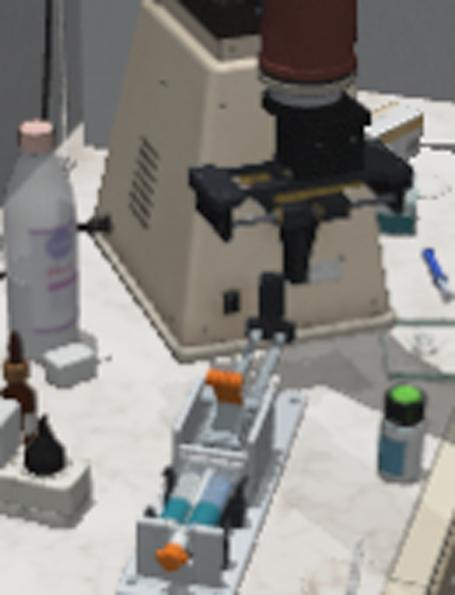

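View pics/w9.png

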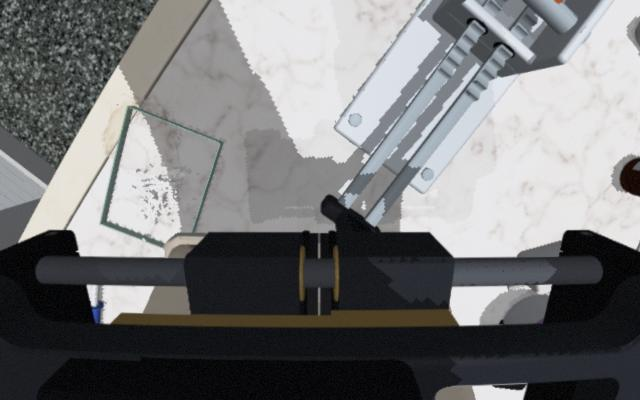

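Run:
```python
from h import *
T=eyes.snapshot('top');S=eyes.snapshot('side')
p,e=tri(T,(415+193/4,130+330/4),S,(310+257/4,20+352/4));print(p,e)
u=np.array([.771,.637]);n=np.array([-.637,.771])
print('dial u,n',p[:2]@u,p[:2]@n)
for q in [(.485,-.4445),(.5005,-.4085),(.523,-.406),(.583,-.429),(.4446,-.4975)]: print(q,np.array(q)@u,np.array(q)@n)
```

```text
[ 0.49702438 -0.46585823  0.14840429] 0.0005785000190956117
dial u,n 0.08645410825205616 -0.6757812275672422
(0.485, -0.4445) 0.09078850000000001 -0.6516545
(0.5005, -0.4085) 0.125671 -0.6337719999999999
(0.523, -0.406) 0.144611 -0.6461770000000001
(0.583, -0.429) 0.17622 -0.70213
(0.4446, -0.4975) 0.02587909999999999 -0.6667827000000001
```

```bash
cat > clr.py <<'E'
import numpy as np, cv2
def dist(A,B): # min distance between convex polys (negative if overlap by cv2 area)
    a=np.float32(A)*1000;b=np.float32(B)*1000
    ar,_=cv2.intersectConvexConvex(a,b)
    if ar>0: return -np.sqrt(ar)
    d=1e9
    for P,Q in((a,b),(b,a)):
        for p in P: d=min(d,-cv2.pointPolygonTest(Q.reshape(-1,1,2),(float(p[0]),float(p[1])),True))
    return d
u=np.array([.771,.637]);n=np.array([-.637,.771])
cor=np.array([.583,-.429]); dev=[cor,cor-.2*u,cor-.2*u-.2*n,cor-.2*n]
d0=np.array([.497,-.466]); dial=[d0+.016*u,d0-.016*u,d0-.016*u-.02*n,d0+.016*u-.02*n]
lid=np.array([.579,-.450]); L=[lid,lid-.125*u,lid-.125*u-.2*n,lid-.2*n]
for side in (1,-1,0):
  for gap in ((.045,.06,.085) if side else (0,)):
    for th in (0,.15,.3,.45,.6,.75):
      y=1.646+th; U=np.array([np.sin(y),-np.cos(y)]);N=np.array([np.cos(y),np.sin(y)])
      hw=.0075 if side else .015
      K=np.array([hw*a*U+.0095*b*N for a,b in((1,1),(1,-1),(-1,-1),(-1,1))])
      D=np.array([-.075,.997]);X=np.array([.997,.075])
      k=K[np.argmax(K@D)]
      for tx in (.4945,.5025,.510):
        tip=np.array([tx,-.4155-.002]); fc=tip-k
        c=fc+side*(gap/2+.0075)*U
        B=[c+.095*a*U+.0375*b*N for a,b in((1,1),(1,-1),(-1,-1),(-1,1))]
        circ=[c+.045*np.array([np.cos(t),np.sin(t)]) for t in np.linspace(0,6.2,24)]
        r=(dist(B,dev),dist(B,dial),dist(circ,L))
        if min(r[0],r[2])>3: print(side,gap,th,tx,'c',c.round(4),'face %.0f dial %.0f lid %.0f'%r)
E
python3 clr.py
```

```text
1 0.045 0.45 0.4945 c [ 0.5187 -0.4144] face 7 dial -11 lid 21
1 0.045 0.45 0.5025 c [ 0.5267 -0.4144] face 3 dial -16 lid 16
1 0.045 0.6 0.4945 c [ 0.518  -0.4109] face 17 dial -16 lid 24
1 0.045 0.6 0.5025 c [ 0.526  -0.4109] face 12 dial -20 lid 19
1 0.045 0.6 0.51 c [ 0.5335 -0.4109] face 8 dial -24 lid 14
1 0.045 0.75 0.4945 c [ 0.5167 -0.4074] face 9 dial -20 lid 27
1 0.045 0.75 0.5025 c [ 0.5247 -0.4074] face 4 dial -24 lid 22
1 0.06 0.45 0.4945 c [ 0.5252 -0.4107] face 7 dial -11 lid 20
1 0.06 0.45 0.5025 c [ 0.5332 -0.4107] face 3 dial -16 lid 14
1 0.06 0.6 0.4945 c [ 0.5239 -0.4062] face 17 dial -16 lid 24
1 0.06 0.6 0.5025 c [ 0.5319 -0.4062] face 12 dial -20 lid 19
1 0.06 0.6 0.51 c [ 0.5394 -0.4062] face 8 dial -24 lid 14
1 0.06 0.75 0.4945 c [ 0.5218 -0.4019] face 10 dial -20 lid 28
1 0.06 0.75 0.5025 c [ 0.5298 -0.4019] face 5 dial -24 lid 23
1 0.085 0.45 0.4945 c [ 0.536  -0.4044] face 7 dial -11 lid 18
1 0.085 0.45 0.5025 c [ 0.544  -0.4044] face 3 dial -16 lid 13
1 0.085 0.6 0.4945 c [ 0.5336 -0.3984] face 17 dial -16 lid 24
1 0.085 0.6 0.5025 c [ 0.5416 -0.3984] fa
[... 1116 characters left out ...]
-0.4474] face 4 dial -12 lid 38
-1 0.085 0.45 0.4945 c [ 0.4495 -0.4545] face 13 dial -11 lid 34
-1 0.085 0.45 0.5025 c [ 0.4575 -0.4545] face 8 dial -16 lid 29
-1 0.085 0.6 0.4945 c [ 0.4556 -0.4609] face 18 dial -16 lid 25
-1 0.085 0.6 0.5025 c [ 0.4636 -0.4609] face 13 dial -20 lid 20
-1 0.085 0.6 0.51 c [ 0.4711 -0.4609] face 8 dial -24 lid 15
0 0 0.45 0.4945 c [ 0.4863 -0.4332] face 7 dial -11 lid 27
0 0 0.45 0.5025 c [ 0.4943 -0.4332] face 3 dial -16 lid 22
0 0 0.6 0.4945 c [ 0.4887 -0.4343] face 17 dial -16 lid 25
0 0 0.6 0.5025 c [ 0.4967 -0.4343] face 12 dial -20 lid 20
0 0 0.6 0.51 c [ 0.5042 -0.4343] face 8 dial -24 lid 15
0 0 0.75 0.4945 c [ 0.4913 -0.435 ] face 4 dial -20 lid 22
```

```bash
cat > clr2.py <<'E'
from clr import *
print('---')
for z in (.14,.155):
  cz=np.array([.586-.005*z/.27,-.386-.071*z/.27]); dv=[cz,cz-.2*u,cz-.2*u-.2*n,cz-.2*n]
  for c in ([.5025,-.4095],[.5005,-.4085]):
    for th in (.1,.2,.3,.4,.475,.55):
      y=1.646+th; U=np.array([np.sin(y),-np.cos(y)]);N=np.array([np.cos(y),np.sin(y)])
      B=[np.array(c)+.095*a*U+.0375*b*N for a,b in((1,1),(1,-1),(-1,-1),(-1,1))]
      print(z,c,th,'face %.0f dial %.0f'%(dist(B,dv),dist(B,dial)))
E
python3 clr2.py | sed -n '/---/,$p'
```

```text
---
0.14 [0.5025, -0.4095] 0.1 face -11 dial 9
0.14 [0.5025, -0.4095] 0.2 face -3 dial 9
0.14 [0.5025, -0.4095] 0.3 face 5 dial 8
0.14 [0.5025, -0.4095] 0.4 face 11 dial 7
0.14 [0.5025, -0.4095] 0.475 face 16 dial 6
0.14 [0.5025, -0.4095] 0.55 face 21 dial 4
0.14 [0.5005, -0.4085] 0.1 face -10 dial 11
0.14 [0.5005, -0.4085] 0.2 face -1 dial 10
0.14 [0.5005, -0.4085] 0.3 face 6 dial 10
0.14 [0.5005, -0.4085] 0.4 face 13 dial 9
0.14 [0.5005, -0.4085] 0.475 face 18 dial 7
0.14 [0.5005, -0.4085] 0.55 face 23 dial 6
0.155 [0.5025, -0.4095] 0.1 face -7 dial 9
0.155 [0.5025, -0.4095] 0.2 face 1 dial 9
0.155 [0.5025, -0.4095] 0.3 face 8 dial 8
0.155 [0.5025, -0.4095] 0.4 face 15 dial 7
0.155 [0.5025, -0.4095] 0.475 face 19 dial 6
0.155 [0.5025, -0.4095] 0.55 face 24 dial 4
0.155 [0.5005, -0.4085] 0.1 face -6 dial 11
0.155 [0.5005, -0.4085] 0.2 face 3 dial 10
0.155 [0.5005, -0.4085] 0.3 face 10 dial 10
0.155 [0.5005, -0.4085] 0.4 face 17 dial 9
0.155 [0.5005, -0.4085] 0.475 face 21 dial 7
0.155 [0.5005, -0.4085] 0.55 face 26 dial 6
```

>>> apply_moves(series="0.0058 -0.0082 0 0 0; 0 0 -0.03 0 0; 0 0 -0.045 0 0; 0 0 0 0.142 0.055; 0 0 0 0.142 0.055; 0 0.0155 0 0 0.055; 0 0.015 0 0 0.055; 0 0 0.03 0 0.055; 0 0 0 0 0.055; 0 0 0 0 0.055")

```text
clock: 48.75
eef_pos: [0.5032, -0.4091, 0.1386]
orientation: [3.141, 0.0, 1.977]
ft_force: [-0.4, 0.6, -0.0]
finger_gap: 0.619
```

Run:
```python
from h import *
W=snap('side','s9');t=cv2.imread('pics/s9.png');snap('wrist','w9')
cv2.imwrite('pics/s9z.png',cv2.resize(t[50:220,290:420],None,fx=3.5,fy=3.5,interpolation=cv2.INTER_CUBIC))
s=robot.sense();print(s['eef_pos'],s['orientation'],s['ft_force'],s['torque'],s['finger_gap']*87)
```

```text
[ 0.50321467 -0.40957935  0.13915421] [3.14074357e+00 1.28112753e-03 1.97631942e+00] [-0.61463127  0.21786215  0.87615115] [ 0.00346386 -0.08841461  0.0345685 ] 54.48930498440039
```

View pics/w9.png

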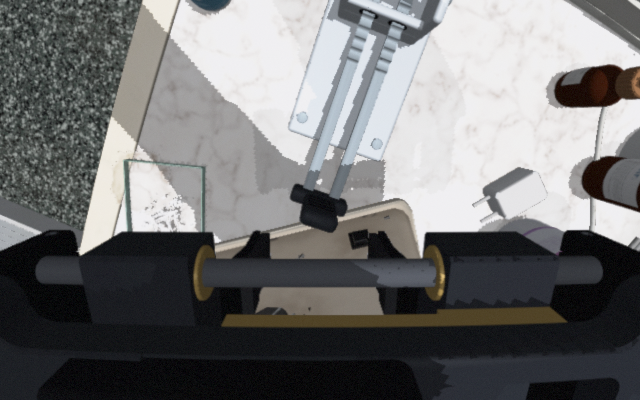

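>>> apply_moves(series="0 0 0.03 0 0.055; 0 0 0.026 0 0.055; 0 0 0 0 0.055; 0 0 0 0 0; 0 0 0 0 0; 0 0 0 0 0; 0 0 0 0 0; 0 0 0 0 0; 0 0 0 0 0; 0 0 0 0 0", grip_force=20)

```text
clock: 50.1
eef_pos: [0.5032, -0.4094, 0.0826]
orientation: [3.141, 0.001, 1.976]
ft_force: [1.4, 0.2, 5.4]
finger_gap: 0.309
```

>>> apply_moves(series="0.0038 0.0013 0 0 0; 0.0038 0.0013 0 0 0; 0.0038 0.0013 0 0 0; 0 0 0 0 0; 0 0 0 0 0; 0 0 0 0 0; 0 0 0 0 0; 0 0 0 0 0; 0 0 0 0 0; 0 0 0 0 0")

```text
clock: 51.35
eef_pos: [0.5022, -0.3968, 0.0826]
orientation: [3.141, 0.0, 1.976]
ft_force: [2.8, -0.7, 7.1]
finger_gap: 0.312
```

Run:
```python
from h import *
W=snap('side','s9');t=cv2.imread('pics/s9.png')
cv2.imwrite('pics/s9z.png',cv2.resize(t[90:220,300:400],None,fx=4.5,fy=4.5,interpolation=cv2.INTER_CUBIC))
s=robot.sense();print(s['eef_pos'],s['orientation'],s['ft_force'],s['torque'],s['finger_gap']*87)
```

```text
[ 0.5022035  -0.39680022  0.0825571 ] [3.14088807e+00 3.45599841e-04 1.97631495e+00] [ 2.52276794 -0.40290501  6.44294646] [ 0.00596659 -0.53452852 -0.03897223] 27.208723335795554
```

View pics/s9z.png

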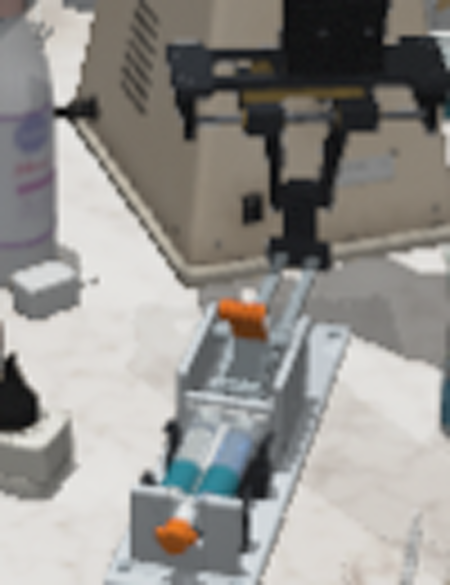

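Good grip, moving. Continue in small steps until force rises.

>>> apply_moves(series="0.0028 0.001 0 0 0; 0 0 0 0 0; 0 0 0 0 0; 0 0 0 0 0; 0 0 0 0 0; 0.0019 0.0006 0 0 0; 0 0 0 0 0; 0 0 0 0 0; 0 0 0 0 0; 0 0 0 0 0")

```text
clock: 52.65
eef_pos: [0.5019, -0.3924, 0.0826]
orientation: [3.141, 0.001, 1.976]
ft_force: [3.2, -2.6, 6.7]
finger_gap: 0.312
```

>>> apply_moves(series="0.0019 0.0006 0 0 0; 0 0 0 0 0; 0 0 0 0 0; 0 0 0 0 0; 0 0 0 0 0; 0 0 0 0 0; 0 0 0 0 0; 0 0 0 0 0; 0 0 0 0 0; 0 0 0 0 0")

```text
clock: 53.9
eef_pos: [0.5017, -0.3903, 0.0826]
orientation: [3.141, 0.001, 1.976]
ft_force: [2.4, -1.2, 6.5]
finger_gap: 0.313
```

>>> apply_moves(series="0.0019 0.0006 0 0 0; 0 0 0 0 0; 0 0 0 0 0; 0 0 0 0 0; 0 0 0 0 0; 0 0 0 0 0; 0 0 0 0 0; 0 0 0 0 0; 0 0 0 0 0; 0 0 0 0 0")

```text
clock: 55.15
eef_pos: [0.5016, -0.3883, 0.0826]
orientation: [3.141, 0.001, 1.976]
ft_force: [3.4, -1.4, 6.5]
finger_gap: 0.311
```

Run:
```python
from h import *
W=snap('wrist','w10');t=cv2.imread('pics/w10.png')
cv2.imwrite('pics/w10z.png',cv2.resize(t[0:240,260:460],None,fx=4,fy=2.5,interpolation=cv2.INTER_CUBIC))
s=robot.sense();print(s['eef_pos'],s['ft_force'])
```

```text
[ 0.50157308 -0.38827425  0.08258041] [ 2.26256963 -1.2700049   5.75048768]
```

View pics/w10.png

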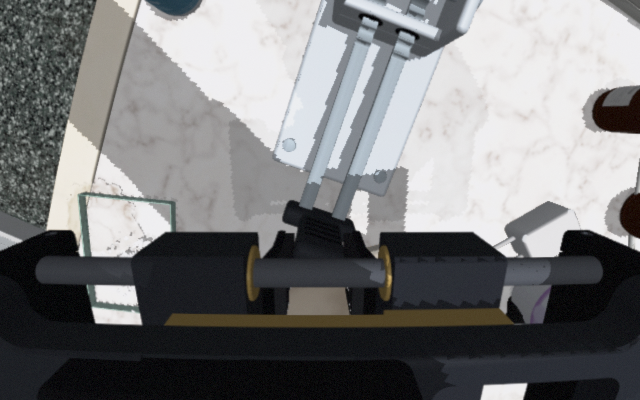

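>>> apply_moves(series="0.0014 0.0005 0 0 0; 0 0 0 0 0; 0 0 0 0 0; 0 0 0 0 0; 0 0 0 0 0; 0 0 0 0 0; 0 0 0 0 0; 0 0 0 0 0; 0 0 0 0 0; 0 0 0 0 0")

```text
clock: 56.45
eef_pos: [0.5014, -0.3873, 0.0826]
orientation: [3.141, 0.002, 1.976]
ft_force: [4.0, -2.5, 5.5]
finger_gap: 0.313
```

>>> apply_moves(series="0.0014 0.0005 0 0 0; 0 0 0 0 0; 0 0 0 0 0; 0 0 0 0 0; 0 0 0 0 0; 0 0 0 0 0; 0 0 0 0 0; 0 0 0 0 0; 0 0 0 0 0; 0 0 0 0 0")

```text
clock: 57.7
eef_pos: [0.5013, -0.3858, 0.0826]
orientation: [3.141, 0.002, 1.976]
ft_force: [4.1, -3.2, 5.3]
finger_gap: 0.308
```

>>> apply_moves(series="0.0014 0.0005 0 0 0; 0 0 0 0 0; 0 0 0 0 0; 0 0 0 0 0; 0 0 0 0 0; 0 0 0 0 0; 0 0 0 0 0; 0 0 0 0 0; 0 0 0 0 0; 0 0 0 0 0")

```text
clock: 58.95
eef_pos: [0.5013, -0.3857, 0.0827]
orientation: [3.141, 0.004, 1.975]
ft_force: [4.3, -6.1, 3.2]
finger_gap: 0.307
```

>>> apply_moves(series="0.0014 0.0005 0 0 0; 0 0 0 0 0; 0 0 0 0 0; 0 0 0 0 0; 0 0 0 0 0.055; 0 0 0 0 0.055; 0 0 0 0 0.055; 0 0 -0.03 0 0.055; 0 0 -0.05 0 0.055; 0 0 -0.05 0 0.055")

```text
clock: 60.2
eef_pos: [0.5, -0.3817, 0.2128]
orientation: [-3.141, -0.002, 1.976]
ft_force: [1.0, -1.3, 0.9]
finger_gap: 0.634
```

>>> apply_moves(series="0.05 0 -0.05 0 0; 0.05 0 0 0.165 0; 0.05 0 0 0.165 0; 0 -0.02 0 0 0; 0 0 0 0 0; 0 0 0 0 0; 0 0 0 0 0; 0 0 0 0 0; 0 0 0 0 0; 0 0 0 0 0")

```text
clock: 61.45
eef_pos: [0.4316, -0.2488, 0.2561]
orientation: [-3.141, -0.0, 1.646]
ft_force: [0.6, 0.3, 1.0]
finger_gap: 0.006
```

Run:
```python
from h import *
W=snap('wrist','w11');t=cv2.imread('pics/w11.png')
s=robot.sense();print(s['eef_pos'],s['orientation'],s['ft_force'])
S=snap('side','s11');t=cv2.imread('pics/s11.png')
cv2.imwrite('pics/s11z.png',cv2.resize(t[90:240,290:420],None,fx=4,fy=4,interpolation=cv2.INTER_CUBIC))
```

```text
[ 0.43164034 -0.24876108  0.25612118] [-3.14153808e+00 -1.46977336e-04  1.64596287e+00] [ 0.19907584  0.25828018 -0.34655935]
```

View pics/w11.png

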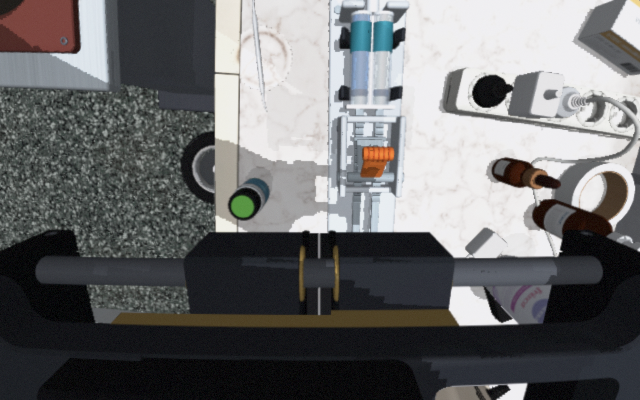

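View pics/s11z.png

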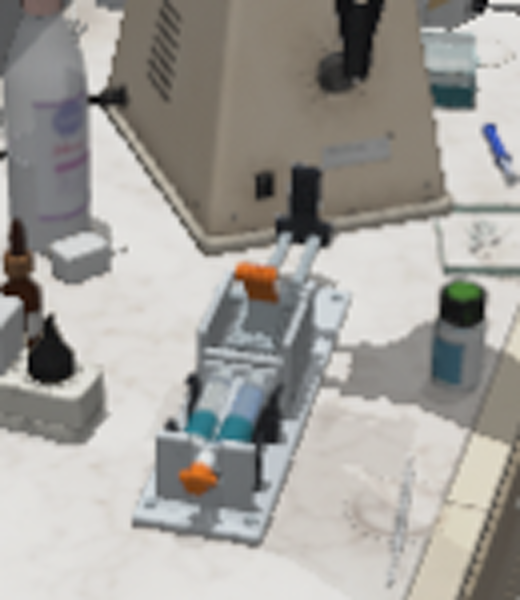

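Run:
```python
from h import *
t=cv2.imread('pics/w11.png')
cv2.imwrite('pics/w11z.png',cv2.resize(t[0:200,320:420],None,fx=6,fy=3,interpolation=cv2.INTER_CUBIC))
```

```text
(no output)
```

View pics/w11z.png

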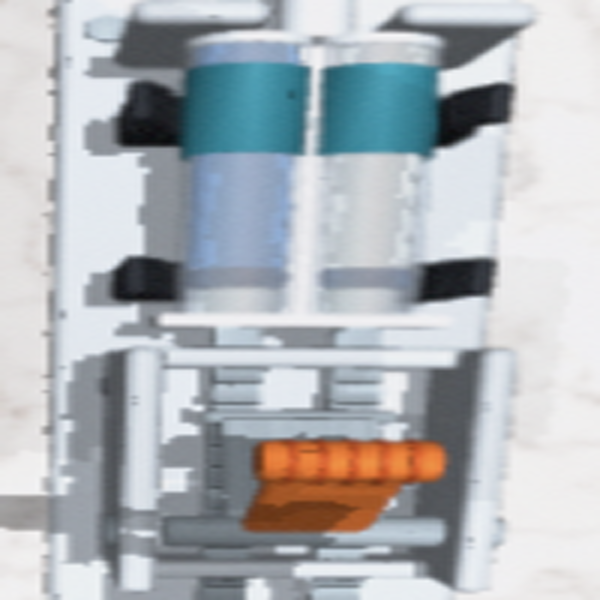

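Run:
```python
from h import *
W=eyes.snapshot('wrist')
def c(a,b,z,l):
    p=onz(W,320+a/6,b/3,z); q=p[:2]-np.array([.4805,-.1165]); Y=np.array([-.075,.997]);X=np.array([.997,.075])
    print(l,p.round(4),'cradle x %.4f y %.4f'%(q@X,q@Y))
c(310,38,.056,'front');c(305,320,.058,'flange');c(305,320,.046,'flange mid')
c(190,100,.046,'L');c(440,100,.046,'R');c(190,290,.046,'L');c(425,290,.046,'R')
c(150,110,.056,'s1');c(480,100,.056,'s1');c(150,280,.056,'s2');c(460,275,.056,'s2');c(350,460,.105,'knob')
c(245,278,.05,'pist');c(370,278,.05,'pist')
```

```text
front [ 0.4739 -0.0656  0.056 ] cradle x -0.0028 y 0.0513
flange [ 0.483  -0.1614  0.058 ] cradle x -0.0009 y -0.0450
flange mid [ 0.4849 -0.1608  0.046 ] cradle x 0.0011 y -0.0445
L [ 0.4556 -0.0851  0.046 ] cradle x -0.0225 y 0.0332
R [ 0.5011 -0.0812  0.046 ] cradle x 0.0232 y 0.0336
L [ 0.4619 -0.1516  0.046 ] cradle x -0.0211 y -0.0336
R [ 0.5064 -0.148   0.046 ] cradle x 0.0235 y -0.0333
s1 [ 0.448  -0.0915  0.056 ] cradle x -0.0305 y 0.0274
s1 [ 0.5062 -0.0832  0.056 ] cradle x 0.0281 y 0.0312
s2 [ 0.4533 -0.1494  0.056 ] cradle x -0.0296 y -0.0307
s2 [ 0.5101 -0.143   0.056 ] cradle x 0.0275 y -0.0287
knob [ 0.4881 -0.2078  0.105 ] cradle x 0.0007 y -0.0916
pist [ 0.4714 -0.1468  0.05  ] cradle x -0.0114 y -0.0295
pist [ 0.4947 -0.1449  0.05  ] cradle x 0.0121 y -0.0294
```

Run:
```python
from h import *
S=eyes.snapshot('side')
for y,x in ((-.4095,.5025),(-.3985,.5017),(-.3857,.5007)): print(y,proj(S,(x,y,.105)))
t=snap('side','s12');t=cv2.imread('pics/s12.png')
cv2.imwrite('pics/s12z.png',cv2.resize(t[200:360,200:370],None,fx=4.5,fy=3.7,interpolation=cv2.INTER_CUBIC))
T=snap('top','t12');t=cv2.imread('pics/t12.png')
cv2.imwrite('pics/t12z.png',cv2.resize(t[120:270,190:350],None,fx=4.5,fy=4,interpolation=cv2.INTER_CUBIC))
```

```text
-0.4095 [367.34303598 127.41599432]
-0.3985 [366.6333233  128.98750601]
-0.3857 [365.81880507 130.84098388]
```

View pics/s12z.png

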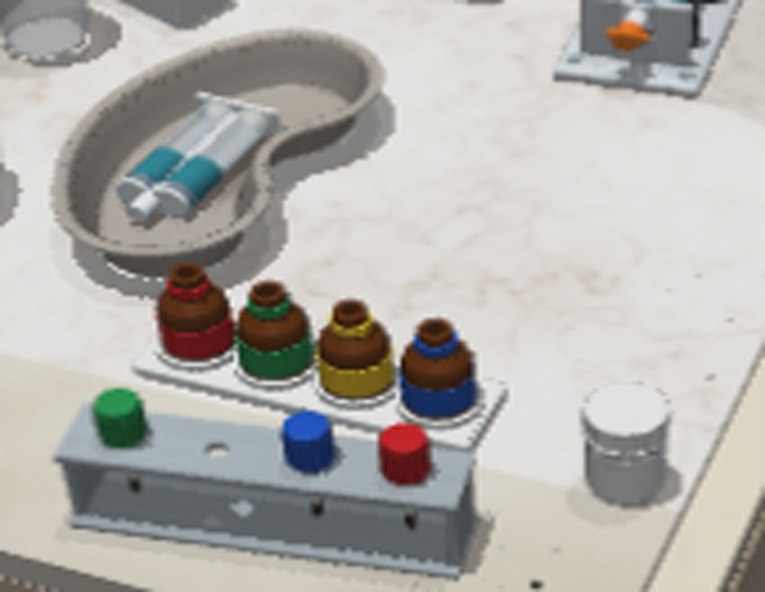

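View pics/t12z.png

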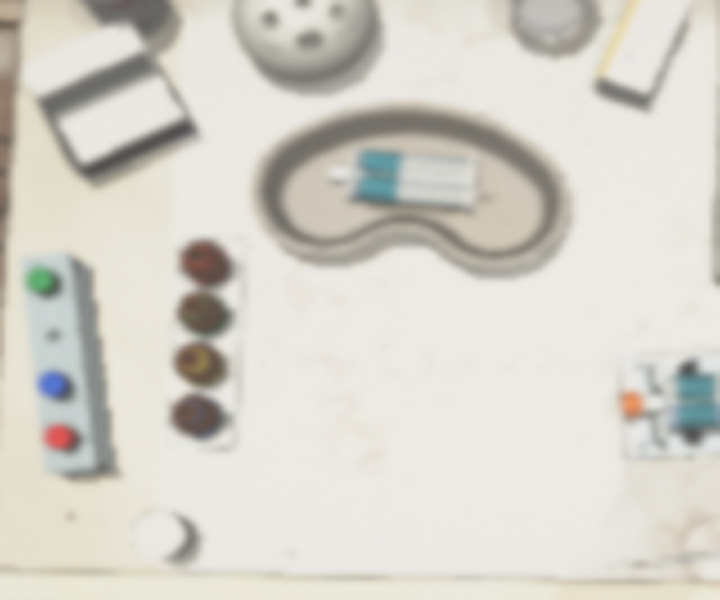

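>>> apply_moves(series="0.0625 0.012 -0.003 0 0.04; 0.0625 0.012 -0.003 0 0.04; 0.0625 0.012 -0.003 0 0.04; 0.0625 0.012 -0.003 0 0.04; 0.0625 0.012 -0.003 0 0.04; 0.0625 0.012 -0.003 0 0.04; 0.0625 0.012 -0.003 0 0.04; 0.0625 0.012 -0.003 0 0.04; 0 0 0 0 0.04; 0 0 0 0 0.04")

```text
clock: 63.0
eef_pos: [0.4887, 0.2471, 0.2794]
orientation: [-3.141, 0.0, 1.646]
ft_force: [-0.6, -0.6, 0.0]
finger_gap: 0.463
```

>>> apply_moves(series="0 0 0 -0.15 0.04; 0 0 0 -0.15 0.04; 0 0 0 -0.15 0.04; 0 0 0 -0.15 0.04; 0 0 0 -0.15 0.04; 0 0 0 -0.15 0.04; 0 0 0 -0.15 0.04; 0 0 0 -0.15 0.04; 0 0 0 -0.15 0.04; 0 0 0 -0.15 0.04")

```text
clock: 64.25
eef_pos: [0.4894, 0.2451, 0.2797]
orientation: [-3.14, 0.001, -3.136]
ft_force: [-0.5, -0.2, 0.6]
finger_gap: 0.46
```

Run:
```python
from h import *
W=snap('wrist','w13')
s=robot.sense();print(s['eef_pos'],s['orientation'],s['joints'],s['ft_force'])
```

```text
[0.48936226 0.24510645 0.27961919] [-3.13990842e+00  4.59208822e-04 -3.12851483e+00] [ 0.41585312  0.25361159 -1.12605217  1.58708463  0.23186293  1.4475368
  0.85724322] [ 0.4531185  -0.88210012 -0.4917107 ]
```

View pics/w13.png

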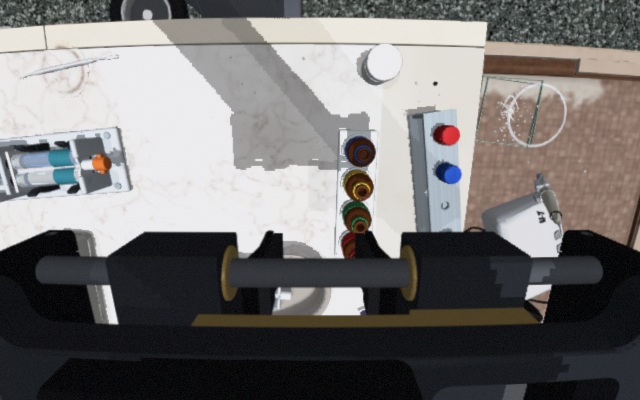

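>>> apply_moves(series="-0.035 0.03 0 0 0.04; -0.035 0.03 0 0 0.04; 0 0 0 0 0.04; 0 0 0 0 0.04; 0 0 0 0 0.04; 0 0 0 0 0.04; 0 0 0 0 0.04; 0 0 0 0 0.04; 0 0 0 0 0.04; 0 0 0 0 0.04")

```text
clock: 65.55
eef_pos: [0.5584, 0.3077, 0.2797]
orientation: [3.142, -0.0, -3.137]
ft_force: [-0.0, -0.4, 0.5]
finger_gap: 0.459
```

Run:
```python
from h import *
W=snap('wrist','w14')
s=robot.sense();print(s['eef_pos'],s['orientation'],s['joints'],s['ft_force'])
t=cv2.imread('pics/w14.png');cv2.imwrite('pics/w14z.png',cv2.resize(t[40:240,220:480],None,fx=3,fy=3,interpolation=cv2.INTER_CUBIC))
S=eyes.snapshot('side');P=S['pixels'].astype(int)
# caps side: colour masks
def blob(P,cond,roi):
    m=np.zeros(P.shape[:2],np.uint8);x0,y0,x1,y1=roi
    m[y0:y1,x0:x1]=cond(P[y0:y1,x0:x1,0],P[y0:y1,x0:x1,1],P[y0:y1,x0:x1,2])
    n,l,st,c=cv2.connectedComponentsWithStats(m);return [(st[i],c[i].round(1)) for i in range(1,n) if st[i][4]>8]
roi=(200,270,330,350)
for n,c in [('r',lambda r,g,b:(r>120)&(g<70)&(b<70)),('b',lambda r,g,b:(b>120)&(r<80)),('g',lambda r,g,b:(g>80)&(r<70)&(b<90))]:
    print(n,blob(P,c,roi));
```

```text
[0.55843329 0.30775029 0.27966566] [ 3.14149879e+00 -1.37112804e-04 -3.13725258e+00] [ 0.16731921  0.47487016 -1.0583163   1.36805724  0.41005557  1.53027553
  0.71809985] [ 0.60734825 -0.12825587  0.52792101]
r [(array([284, 315,  11,   8,  65], dtype=int32), array([289. , 318.4]))]
b [(array([263, 311,  10,   8,  67], dtype=int32), array([267.4, 314.7]))]
g [(array([221, 305,  11,   9,  67], dtype=int32), array([225.6, 309.3]))]
```

View pics/w14z.png

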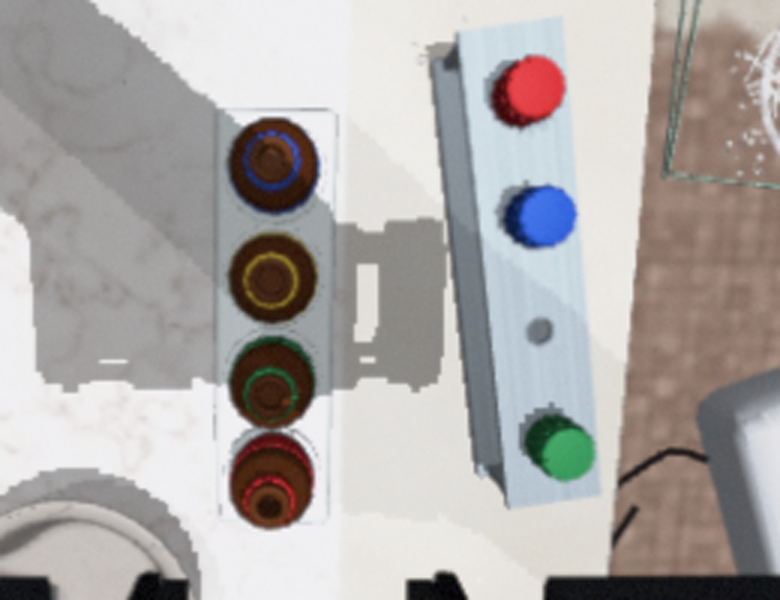

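Run:
```python
from h import *
W=eyes.snapshot('wrist');S=eyes.snapshot('side')
P=W['pixels'].astype(int);Q=S['pixels'].astype(int)
def cen(P,cond,roi):
    m=np.zeros(P.shape[:2],np.uint8);x0,y0,x1,y1=roi
    A=P[y0:y1,x0:x1];m[y0:y1,x0:x1]=cond(A[...,0],A[...,1],A[...,2])
    n,l,st,c=cv2.connectedComponentsWithStats(m);i=1+np.argmax(st[1:,4])
    pts=np.argwhere(l==i)[:,::-1].astype(np.float32);(cx,cy),r=cv2.minEnclosingCircle(pts)
    return (cx,cy),r,st[i]
roi=(370,40,440,215)
r=cen(P,lambda r,g,b:(r>195)&(g<80),roi);b=cen(P,lambda r,g,b:(b>185)&(r<80),roi);g=cen(P,lambda r,g,b:(g>125)&(r<90)&(b<120),roi)
for k in (r,b,g):print(k)
for z in (.075,.085,.09,.095,.1,.105):
    R_,B,G=[onz(W,*k[0],z) for k in (r,b,g)];print(z,R_.round(4),B.round(4),G.round(4),np.linalg.norm(R_-B).round(4),np.linalg.norm(B-G).round(4))
mid=[(289,318.4),(267.4,314.7),(225.6,309.3)]
for k,m in zip((r,b,g),mid): print(tri(W,k[0],S,(m[0],m[1]-4)))
for z in (.07,.074,.078):
    M=[onz(W,220+a/3,40+bb/3,z) for a,bb in [(272,157),(271,280),(270,393),(268,506)]]
    print(z,[m[:2].round(4) for m in M],[np.linalg.norm(M[i]-M[i+1]).round(4) for i in range(3)])
```

```text
((398.0, 68.47368621826172), 9.526413917541504, array([390,  59,  18,  20, 264], dtype=int32))
((402.2742004394531, 111.62903594970703), 9.399129867553711, array([394, 103,  17,  19, 253], dtype=int32))
((409.0, 191.0), 8.602425575256348, array([401, 183,  17,  17, 219], dtype=int32))
0.075 [0.4329 0.394  0.075 ] [0.4791 0.4015 0.075 ] [0.5713 0.4159 0.075 ] 0.0468 0.0933
0.085 [0.4345 0.3916 0.085 ] [0.4793 0.3989 0.085 ] [0.569  0.4129 0.085 ] 0.0455 0.0908
0.09 [0.4352 0.3904 0.09  ] [0.4795 0.3976 0.09  ] [0.5679 0.4114 0.09  ] 0.0448 0.0895
0.095 [0.436  0.3892 0.095 ] [0.4796 0.3964 0.095 ] [0.5668 0.4099 0.095 ] 0.0442 0.0882
0.1 [0.4367 0.388  0.1   ] [0.4797 0.3951 0.1   ] [0.5656 0.4084 0.1   ] 0.0436 0.087
0.105 [0.4375 0.3868 0.105 ] [0.4799 0.3938 0.105 ] [0.5645 0.4069 0.105 ] 0.0429 0.0857
(array([0.43575834, 0.38869004, 0.09633049]), np.float64(0.0009400010206240056))
(array([0.47960845, 0.39558793, 0.09783725]), np.float64(0.00014220236288296374))
(array([0.56706069, 0.40994108, 0.09543903]), np.float64(0.0007779784302084216))
0.07 [array([0.4585, 0.2976]), array([0.5041, 0.2971]), array([0.5484, 0.2966]), array([0.5952, 0.2956])] [np.float64(0.0456), np.float64(0.0442), np.float64(0.0469)]
0.074 [array([0.4589, 0.2977]), array([0.504 , 0.2972]), array([0.5477, 0.2967]), array([0.5941, 0.2957])] [np.float64(0.0451), np.float64(0.0437), np.float64(0.0464)]
0.078 [array([0.4592, 0.2978]), array([0.5038, 0.2973]), array([0.5471, 0.2968]), array([0.5929, 0.2958])] [np.float64(0.0446), np.float64(0.0433), np.float64(0.0459)]
```

>>> apply_moves(series="0.0393 0.045 0 0 0.05; 0.0393 0.045 0 0 0.05; 0 0 0.05 0 0.05; 0 0 0.05 0 0.05; 0 0 0.05 0 0.05; 0 0 0 0 0.05; 0 0 0 0 0.05; 0 0 0 0 0.05; 0 0 0 0 0.05; 0 0 0 0 0.05")

```text
clock: 67.0
eef_pos: [0.4797, 0.3976, 0.1305]
orientation: [3.141, 0.001, -3.137]
ft_force: [-0.2, -0.5, -0.9]
finger_gap: 0.576
```

Run:
```python
from h import *
W=snap('wrist','w15')
s=robot.sense();print(s['eef_pos'],s['orientation'],s['joints'],s['ft_force'])
t=cv2.imread('pics/w15.png')
S=snap('side','s15');t=cv2.imread('pics/s15.png')
cv2.imwrite('pics/s15z.png',cv2.resize(t[200:360,190:350],None,fx=4,fy=3.7,interpolation=cv2.INTER_CUBIC))
```

```text
[0.4796377  0.39746462 0.13020131] [ 3.14129528e+00  5.50000897e-04 -3.13745077e+00] [-1.25926706e-03  5.47859398e-01 -1.02756497e+00  1.60856707e+00
  4.86958941e-01  1.26425224e+00  4.60367855e-01] [ 0.18674875 -0.61003682 -0.63688701]
```

View pics/w15.png

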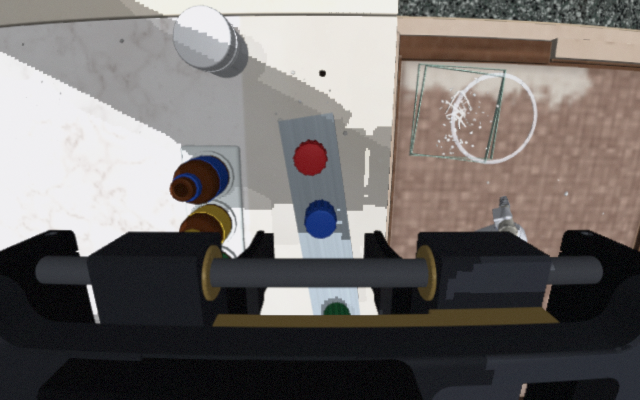

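View pics/s15z.png

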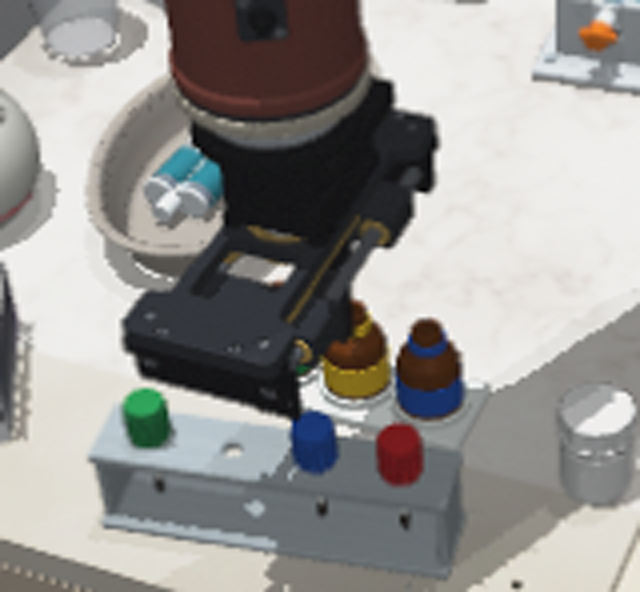

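Run:
```python
from h import *
W=eyes.snapshot('wrist');P=W['pixels'].astype(int)
m=((P[...,2]>150)&(P[...,0]<80)).astype(np.uint8);m[:, :280]=0;m[:,350:]=0
n,l,st,c=cv2.connectedComponentsWithStats(m);print(st[1:],c[1:])
i=1+np.argmax(st[1:,4])
pts=np.argwhere(l==i)[:,::-1].astype(np.float32);cc,r=cv2.minEnclosingCircle(pts);print(cc,r)
for z in (.085,.09,.095): 
    f=W; p=onz(W,*cc,z);print(z,p.round(4),'diam',np.linalg.norm(onz(W,cc[0]-r,cc[1],z)-onz(W,cc[0]+r,cc[1],z)))
```

```text
[] []Traceback (most recent call last):
  File "<stdin>", line 5, in <module>
    return _wrapfunc(a, 'argmax', axis=axis, out=out, **kwds)
    return bound(*args, **kwds)
ValueError: attempt to get argmax of an empty sequence
```

```bash
python3 - <<'E'
from h import *
W=eyes.snapshot('wrist');P=W['pixels'].astype(int)
print(P[219,312:332:4], P[160,305:320:4])
m=((P[...,2]-P[...,0]>60)&(P[...,2]-P[...,1]>25)).astype(np.uint8);m[:, :280]=0;m[:,350:]=0
n,l,st,c=cv2.connectedComponentsWithStats(m);print(st[1:],c[1:])
i=1+np.argmax(st[1:,4]);
for z in (.085,.09,.095):
    print(z,onz(W,321,216,z).round(4),onz(W,311,156,z).round(4))
E
python3 -c "
import cv2;t=cv2.imread('pics/w15.png');cv2.imwrite('pics/w15z.png',cv2.resize(t[130:245,270:370],None,fx=6,fy=5,interpolation=cv2.INTER_CUBIC))"
```

```text
[[ 25  51 120]
 [ 31  54 124]
 [ 26  52 122]
 [ 27  53 121]
 [ 26  54 122]] [[121  28  32]
 [121  25  31]
 [120  28  29]
 [121  27  29]]
[[305 201  32  38 821]
 [311 208   1   1   1]] [[320.66626066 221.4043849 ]
 [311.         208.        ]]
0.085 [0.4743 0.3982 0.085 ] [0.433  0.3914 0.085 ]
0.09 [0.4727 0.3981 0.09  ] [0.4324 0.3915 0.09  ]
0.095 [0.4711 0.3981 0.095 ] [0.4318 0.3916 0.095 ]
```

View pics/w15z.png

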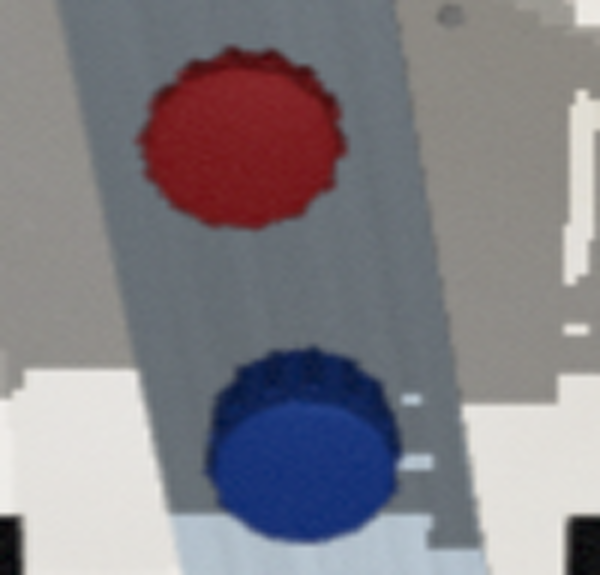

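Run:
```python
from h import *
W=eyes.snapshot('wrist')
for z in (.08,.085,.09,.095):
    a=onz(W,320.8,224.4,z);b=onz(W,310.3,159,z);print(z,a.round(4),b.round(4),np.linalg.norm(a-b).round(4), np.linalg.norm(onz(W,270+208/6,224.4,z)-onz(W,270+402/6,224.4,z)).round(4),np.linalg.norm(onz(W,270+140/6,159,z)-onz(W,270+345/6,159,z)).round(4))
```

```text
0.08 [0.482  0.3981 0.08  ] [0.4355 0.3908 0.08  ] 0.0471 0.023 0.0231
0.085 [0.4803 0.3981 0.085 ] [0.4349 0.3909 0.085 ] 0.046 0.0225 0.0225
0.09 [0.4786 0.398  0.09  ] [0.4343 0.391  0.09  ] 0.0449 0.022 0.022
0.095 [0.4769 0.398  0.095 ] [0.4337 0.3912 0.095 ] 0.0438 0.0214 0.0214
```

>>> apply_moves(series="0 0 0.03 0 0.05; 0 0 0.025 0 0.05; 0 0 0.0095 0 0.05; 0 0 0 0 0.01; 0 0 0 0 0.01; 0 0 0 0 0.01; 0 0 0 0 0.01; 0 0 0 0 0.01; 0 0 0 0 0.01; 0 0 0 0 0.01", grip_force=15)

```text
clock: 68.5
eef_pos: [0.4798, 0.3977, 0.0659]
orientation: [3.141, 0.001, -3.137]
ft_force: [-0.6, -0.7, 6.1]
finger_gap: 0.249
```

>>> apply_moves(series="0 0 -0.03 0 0.01; 0 0 -0.04 0 0.01; 0 0 -0.02 0 0.01; 0.0106 -0.0499 0 0 0.01; 0.0105 -0.0499 0 0 0.01; 0 0 0.022 0 0.01; 0 0 0 0 0.01; 0 0 0 0 0.01; 0 0 0 0 0.01; 0 0 0 0 0.01")

```text
clock: 69.75
eef_pos: [0.4586, 0.2985, 0.1335]
orientation: [3.141, 0.0, -3.136]
ft_force: [0.3, 0.0, 0.1]
finger_gap: 0.246
```

Run:
```python
from h import *
W=snap('wrist','w16')
s=robot.sense();print(s['eef_pos'],s['orientation'],s['joints'],s['ft_force'],s['finger_gap']*87)
S=snap('side','s16');t=cv2.imread('pics/s16.png')
cv2.imwrite('pics/s16z.png',cv2.resize(t[200:350,220:350],None,fx=5,fy=4,interpolation=cv2.INTER_CUBIC))
print('proj mouth',proj(S,(.4588,.2978,.074)),'stem tip',proj(S,(.4591,.2979,.0805)))
```

```text
[0.45866451 0.29823825 0.1334459 ] [ 3.14111156e+00  1.32097631e-04 -3.13624604e+00] [ 0.26437009  0.3937044  -1.10792744  1.78814021  0.37764069  1.19519246
  0.62079374] [-0.25424226  0.41315528 -0.43847883] 21.65480650995733
proj mouth [295.88435313 288.57680679] stem tip [295.62043865 286.45901751]
```

View pics/s16z.png

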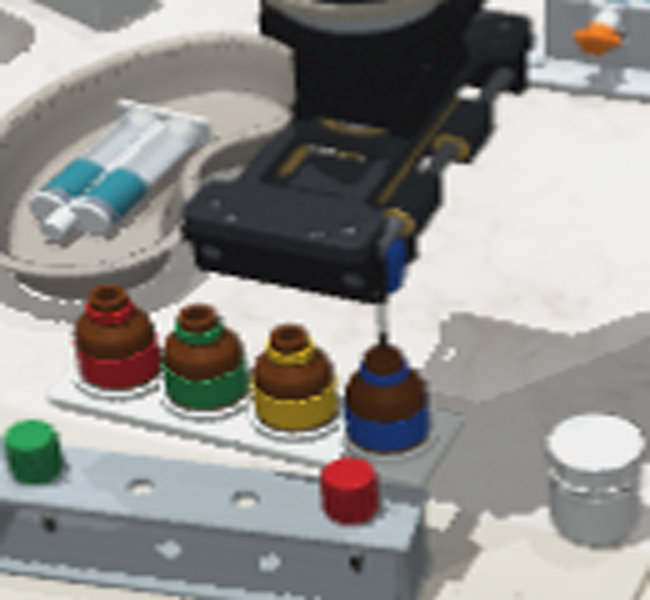

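View pics/w16.png

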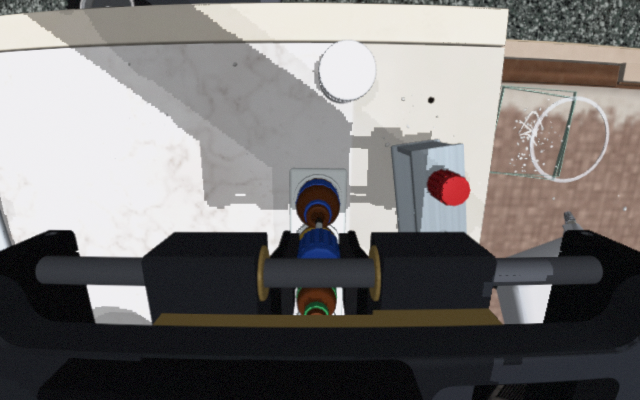

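Run:
```python
from h import *
t=cv2.imread('pics/w16.png');a=cv2.resize(t[165:250,280:360],None,fx=5,fy=5,interpolation=cv2.INTER_CUBIC)
t=cv2.imread('pics/s16.png');b=cv2.resize(t[255:325,270:325],None,fx=6,fy=6,interpolation=cv2.INTER_CUBIC)
h=max(a.shape[0],b.shape[0]);c=np.zeros((h,a.shape[1]+b.shape[1],3),np.uint8);c[:a.shape[0],:a.shape[1]]=a;c[:b.shape[0],a.shape[1]:]=b
cv2.imwrite('pics/z16.png',c)
```

```text
(no output)
```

View pics/z16.png

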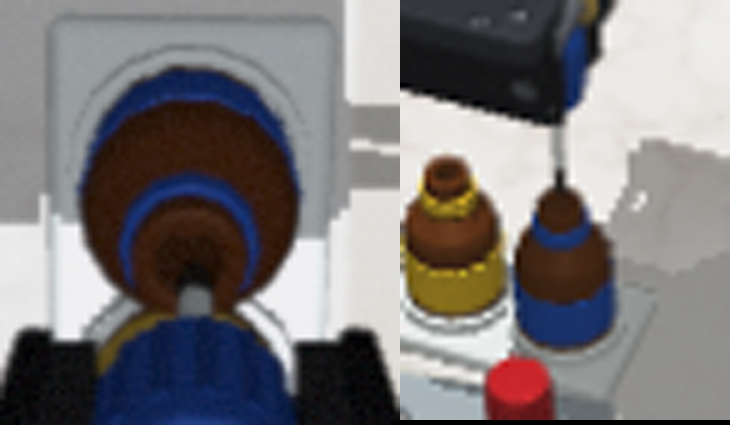

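>>> apply_moves(series="0 0 0.01 0 0.01; 0 0 0.01 0 0.01; 0 0 0.01 0 0.01; 0 0 0 0 0.01; 0 0 0 0 0.01; 0 0 0 0 0.01; 0 0 0 0 0.01; 0 0 0 0 0.01; 0 0 0 0 0.01; 0 0 0 0 0.01")

```text
clock: 71.1
eef_pos: [0.4588, 0.2975, 0.1032]
orientation: [3.142, 0.0, -3.137]
ft_force: [-0.7, 0.0, -0.1]
finger_gap: 0.244
```

>>> apply_moves(series="0 0 0.01 0 0.01; 0 0 0.01 0 0.01; 0 0 0.003 0 0.01; 0 0 0 0 0.01; 0 0 0 0 0.05; 0 0 0 0 0.05; 0 0 0 0 0.05; 0 0 -0.03 0 0.05; 0 0 -0.05 0 0.05; 0 0 -0.05 0 0.05")

```text
clock: 72.35
eef_pos: [0.4585, 0.2974, 0.2116]
orientation: [-3.142, -0.0, -3.137]
ft_force: [1.3, 0.2, 0.5]
finger_gap: 0.571
```

>>> apply_moves(series="-0.05 0.03 -0.06 0 0.05; -0.05 0.03 0 0 0.05; 0 0 0 0 0.05; 0 0 0 0 0.05; 0 0 0 0 0.05; 0 0 0 0 0.05; 0 0 0 0 0.05; 0 0 0 0 0.05; 0 0 0 0 0.05; 0 0 0 0 0.05")

```text
clock: 73.6
eef_pos: [0.5459, 0.3502, 0.255]
orientation: [-3.142, -0.0, -3.137]
ft_force: [-0.5, 0.1, -0.3]
finger_gap: 0.576
```

Run:
```python
from h import *
W=snap('wrist','w17')
s=robot.sense();print(s['eef_pos'],s['orientation'],s['joints'],s['ft_force'],s['finger_gap']*87)
S=snap('side','s17');t=cv2.imread('pics/s17.png')
cv2.imwrite('pics/s17z.png',cv2.resize(t[200:350,200:350],None,fx=4,fy=3.7,interpolation=cv2.INTER_CUBIC))
t=cv2.imread('pics/w17.png');cv2.imwrite('pics/w17z.png',cv2.resize(t[20:240,220:480],None,fx=3,fy=2.7,interpolation=cv2.INTER_CUBIC))
```

```text
[0.54591679 0.3502547  0.25499508] [ 3.14155764e+00 -1.00004334e-04 -3.13727005e+00] [ 0.09337411  0.51799989 -1.06720698  1.37828646  0.4495919   1.50246871
  0.62991116] [-1.35954304  0.59701983 -0.06435778] 49.734021314807414
```

View pics/s17z.png

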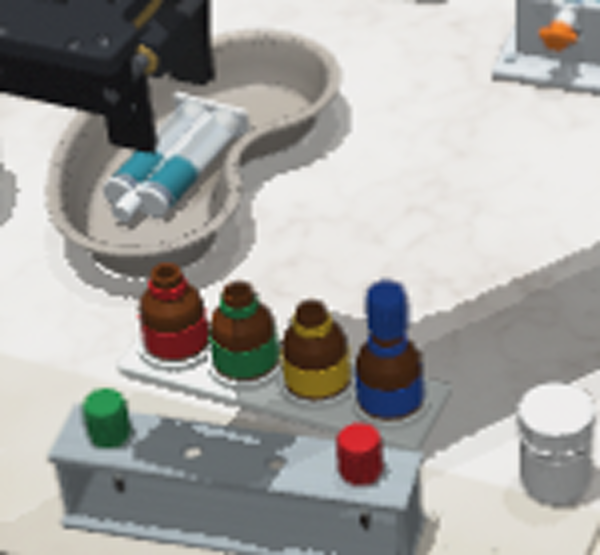

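View pics/w17z.png

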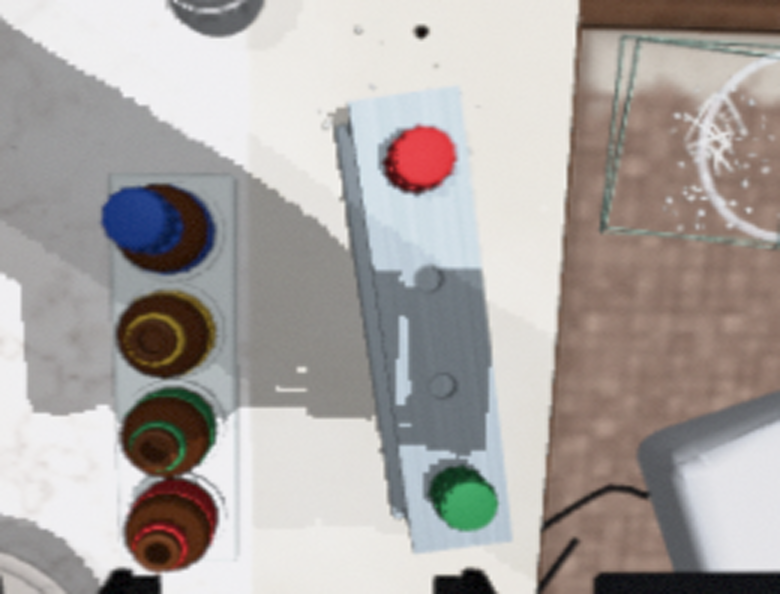

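Run:
```python
from h import *
W=eyes.snapshot('wrist')
for n,a,b,z in [('gcap',466,502,.09),('gm',155,449,.074),('rm',157,552,.074),('ym',155,338,.074),('rcap',423,158,.09),('bcap',137,218,.104)]:
    print(n,onz(W,220+a/3,20+b/2.7,z).round(4))
```

```text
gcap [0.5666 0.4111 0.09  ]
gm [0.5486 0.297  0.074 ]
rm [0.5936 0.2961 0.074 ]
ym [0.5031 0.2985 0.074 ]
rcap [0.4363 0.3909 0.09  ]
bcap [0.4585 0.2985 0.104 ]
```

>>> apply_moves(series="-0.011 0.0304 0 0 0.05; -0.0109 0.0304 0 0 0.05; 0 0 0.04 0 0.05; 0 0 0.04 0 0.05; 0 0 0.04 0 0.05; 0 0 0 0 0.05; 0 0 0 0 0.05; 0 0 0 0 0.05; 0 0 0 0 0.05; 0 0 0 0 0.05")

```text
clock: 75.0
eef_pos: [0.5678, 0.4113, 0.1357]
orientation: [3.141, 0.001, -3.137]
ft_force: [1.1, -0.5, 0.2]
finger_gap: 0.573
```

>>> apply_moves(series="0 0 0.03 0 0.05; 0 0 0.03 0 0.05; 0 0 0.01 0 0.05; 0 0 0 0 0.01; 0 0 0 0 0.01; 0 0 0 0 0.01; 0 0 0 0 0.01; 0 0 0 0 0.01; 0 0 0 0 0.01; 0 0 0 0 0.01")

```text
clock: 76.25
eef_pos: [0.5679, 0.4115, 0.0659]
orientation: [3.141, 0.001, -3.137]
ft_force: [-1.1, -0.4, 6.1]
finger_gap: 0.241
```

>>> apply_moves(series="0 0 -0.03 0 0.01; 0 0 -0.04 0 0.01; 0 0 -0.02 0 0.01; 0.0065 -0.0382 0 0 0.01; 0.0065 -0.0382 0 0 0.01; 0.0065 -0.0382 0 0 0.01; 0 0 0.022 0 0.01; 0 0 0 0 0.01; 0 0 0 0 0.01; 0 0 0 0 0.01")

```text
clock: 77.5
eef_pos: [0.5483, 0.2979, 0.1334]
orientation: [3.141, 0.0, -3.136]
ft_force: [-0.6, -0.1, -0.1]
finger_gap: 0.247
```

Run:
```python
from h import *
W=snap('wrist','w18');S=snap('side','s18')
s=robot.sense();print(s['eef_pos'],s['orientation'],s['joints'],s['ft_force'],s['finger_gap']*87)
t=cv2.imread('pics/w18.png');a=cv2.resize(t[165:250,280:360],None,fx=5,fy=5,interpolation=cv2.INTER_CUBIC)
t=cv2.imread('pics/s18.png');b=cv2.resize(t[245:325,225:305],None,fx=5,fy=5,interpolation=cv2.INTER_CUBIC)
h=max(a.shape[0],b.shape[0]);c=np.zeros((h,a.shape[1]+b.shape[1],3),np.uint8);c[:a.shape[0],:a.shape[1]]=a;c[:b.shape[0],a.shape[1]:]=b
cv2.imwrite('pics/z18.png',c)
```

```text
[0.5484706  0.2974344  0.13343003] [ 3.14094295e+00  3.43383283e-04 -3.13622732e+00] [ 0.20501866  0.5565439  -1.04852615  1.60209527  0.49868969  1.27588466
  0.64948121] [ 0.19657473 -0.24949547 -0.02148203] 21.55372211630145
```

View pics/z18.png

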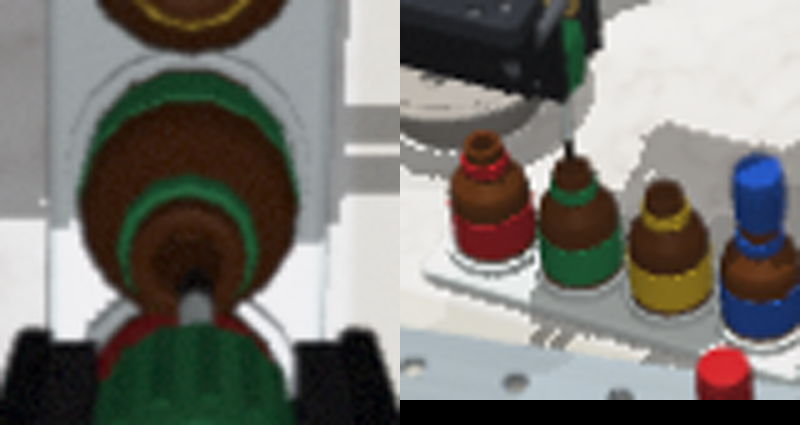

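>>> apply_moves(series="0 0 0.01 0 0.01; 0 0 0.01 0 0.01; 0 0 0.01 0 0.01; 0 0 0.01 0 0.01; 0 0 0.01 0 0.01; 0 0 0.003 0 0.01; 0 0 0 0 0.01; 0 0 0 0 0.01; 0 0 0 0 0.01; 0 0 0 0 0.01")

```text
clock: 78.85
eef_pos: [0.5486, 0.2965, 0.08]
orientation: [3.142, 0.0, -3.137]
ft_force: [-0.2, -0.7, -0.3]
finger_gap: 0.246
```

>>> apply_moves(series="0 0 0 0 0.05; 0 0 0 0 0.05; 0 0 0 0 0.05; 0 0 -0.03 0 0.05; 0 0 -0.05 0 0.05; 0 0 -0.05 0 0.05; 0.0377 0.0316 0 0 0.05; 0.0377 0.0316 0 0 0.05; 0.0376 0.0315 0 0 0.05; 0 0 0 0 0.05")

```text
clock: 80.1
eef_pos: [0.431, 0.394, 0.2108]
orientation: [3.141, 0.0, -3.13]
ft_force: [0.8, -0.3, 0.2]
finger_gap: 0.577
```

Run:
```python
from h import *
s=robot.sense();print(s['eef_pos'],s['orientation'],s['joints'],s['ft_force'],s['finger_gap']*87)
S=snap('side','s19');t=cv2.imread('pics/s19.png')
cv2.imwrite('pics/s19z.png',cv2.resize(t[200:350,200:350],None,fx=4,fy=3.7,interpolation=cv2.INTER_CUBIC))
```

```text
[0.43103327 0.39395486 0.21082137] [ 3.14050537e+00  2.95092402e-04 -3.12995022e+00] [ 0.08109761  0.42208148 -1.14752713  1.60620213  0.39091071  1.3678743
  0.46901711] [ 0.80442399 -0.31141369  0.24146266] 50.1781303418426
```

View pics/s19z.png

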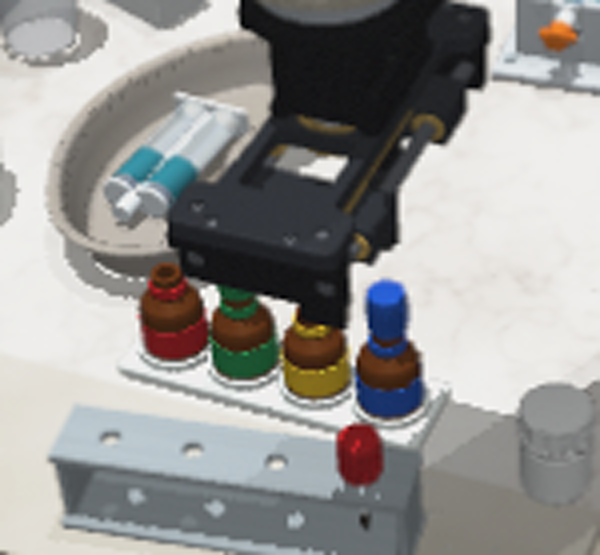

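>>> apply_moves(series="0 0 0.03 0 0.05; 0 0 0.03 0 0.05; 0 0 0.0145 0 0.05; 0 0 0 0 0.05; 0 0 0 0 0.05; 0 0 0 0 0.05; 0 0 0 0 0.05; 0 0 0 0 0.05; 0 0 0 0 0.05; 0 0 0 0 0.05")

```text
clock: 81.4
eef_pos: [0.4352, 0.3907, 0.1355]
orientation: [3.142, 0.0, -3.137]
ft_force: [-0.2, 0.3, -0.2]
finger_gap: 0.574
```

Run:
```python
from h import *
s=robot.sense();print(s['eef_pos'],s['orientation'],s['joints'])
W=snap('wrist','w20');t=cv2.imread('pics/w20.png');cv2.imwrite('pics/w20z.png',cv2.resize(t[150:245,270:370],None,fx=6,fy=5,interpolation=cv2.INTER_CUBIC))
```

```text
[0.43515364 0.39067629 0.13554792] [ 3.14157625e+00  4.92072098e-06 -3.13730423e+00] [ 0.05174643  0.4867582  -1.09996611  1.69603303  0.45576253  1.24406847
  0.42250932]
```

View pics/w20z.png

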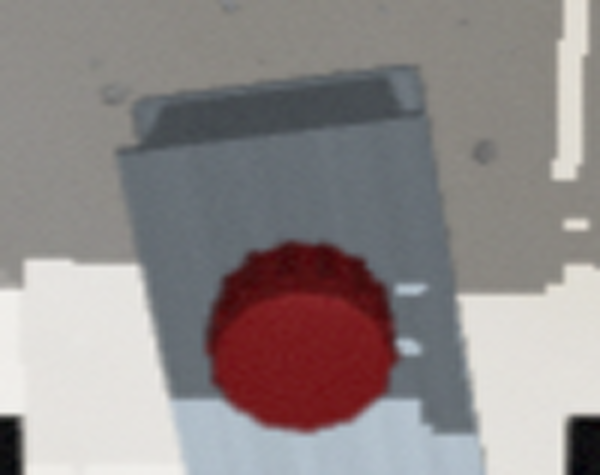

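Run:
```python
from h import *
W=eyes.snapshot('wrist');print(onz(W,320.7,222.4,.09))
```

```text
[0.43471648 0.39131664 0.09      ]
```

>>> apply_moves(series="0 0 0.03 0 0.05; 0 0 0.03 0 0.05; 0 0 0.01 0 0.05; 0 0 0 0 0.01; 0 0 0 0 0.01; 0 0 0 0 0.01; 0 0 0 0 0.01; 0 0 0 0 0.01; 0 0 0 0 0.01; 0 0 0 0 0.01")

```text
clock: 82.75
eef_pos: [0.4355, 0.391, 0.0662]
orientation: [3.141, 0.001, -3.137]
ft_force: [0.4, -0.7, 5.8]
finger_gap: 0.247
```

>>> apply_moves(series="0 0 -0.03 0 0.01; 0 0 -0.05 0 0.01; 0 0 -0.04 0 0.01; -0.0395 -0.0239 0 0 0.01; -0.0395 -0.0239 0 0 0.01; -0.0395 -0.0238 0 0 0.01; -0.0395 -0.0238 0 0 0.01; 0 0 0.03 0 0.01; 0 0 0.022 0 0.01; 0 0 0 0 0.01")

```text
clock: 84.0
eef_pos: [0.592, 0.2958, 0.1317]
orientation: [-3.14, -0.003, -3.136]
ft_force: [0.9, -0.0, -0.1]
finger_gap: 0.248
```

>>> apply_moves(series="0 0 0 0 0.01; 0 0 0 0 0.01; 0 0 0 0 0.01; 0 0 0 0 0.01; 0 0 0 0 0.01; 0 0 0 0 0.01; 0 0 0 0 0.01; 0 0 0 0 0.01; 0 0 0 0 0.01; 0 0 0 0 0.01")

```text
clock: 85.25
eef_pos: [0.5936, 0.2959, 0.1335]
orientation: [3.142, -0.0, -3.137]
ft_force: [0.6, -0.6, 0.1]
finger_gap: 0.245
```

Run:
```python
from h import *
W=snap('wrist','w21');S=snap('side','s21')
s=robot.sense();print(s['eef_pos'],s['orientation'],s['joints'],s['ft_force'],s['finger_gap']*87)
t=cv2.imread('pics/w21.png');a=cv2.resize(t[165:250,280:360],None,fx=5,fy=5,interpolation=cv2.INTER_CUBIC)
t=cv2.imread('pics/s21.png');b=cv2.resize(t[245:325,215:295],None,fx=5,fy=5,interpolation=cv2.INTER_CUBIC)
h=max(a.shape[0],b.shape[0]);c=np.zeros((h,a.shape[1]+b.shape[1],3),np.uint8);c[:a.shape[0],:a.shape[1]]=a;c[:b.shape[0],a.shape[1]:]=b
cv2.imwrite('pics/z21.png',c)
```

```text
[0.59354284 0.29594432 0.1335034 ] [-3.14156694e+00 -4.32374248e-05 -3.13726129e+00] [ 0.16894428  0.62592124 -1.01205885  1.498228    0.53886635  1.3171422
  0.68140338] [ 0.05714665 -0.27123786 -0.25521163] 20.943924040501454
```

View pics/z21.png

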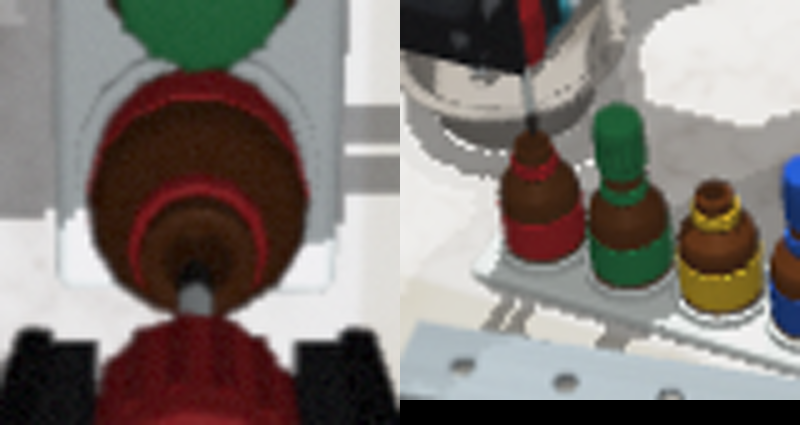

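>>> apply_moves(series="0 0.0007 0.01 0 0.01; 0 0 0.01 0 0.01; 0 0 0.01 0 0.01; 0 0 0.01 0 0.01; 0 0 0.01 0 0.01; 0 0 0.0035 0 0.01; 0 0 0 0 0.01; 0 0 0 0 0.01; 0 0 0 0 0.01; 0 0 0 0 0.01")

```text
clock: 86.6
eef_pos: [0.5936, 0.2967, 0.0803]
orientation: [-3.142, 0.0, -3.137]
ft_force: [-1.6, -1.7, 5.8]
finger_gap: 0.245
```

>>> apply_moves(series="0 0 0 0 0.05; 0 0 0 0 0.05; 0 0 0 0 0.05; 0 0 -0.03 0 0.05; 0 0 -0.05 0 0.05; 0 0 -0.05 0 0.05; -0.02 0.03 -0.05 0 0.05; -0.02 0.03 0 0 0.05; 0 0 0 0 0.05; 0 0 0 0 0.05")

```text
clock: 87.85
eef_pos: [0.633, 0.3567, 0.2595]
orientation: [-3.141, -0.001, -3.137]
ft_force: [0.4, 0.0, -0.8]
finger_gap: 0.576
```

Run:
```python
from h import *
W=snap('wrist','w22');S=snap('side','s22');T=snap('top','t22')
s=robot.sense();print(s['eef_pos'],s['orientation'],s['ft_force'],s['finger_gap']*87)
t=cv2.imread('pics/s22.png')
cv2.imwrite('pics/s22z.png',cv2.resize(t[110:350,190:430],None,fx=3,fy=2.5,interpolation=cv2.INTER_CUBIC))
```

```text
[0.63337022 0.35577014 0.25995418] [-3.14088396e+00  5.74970232e-05 -3.13819912e+00] [-0.11068533  0.25143741  1.01909796] 49.722588919019586
```

View pics/s22z.png

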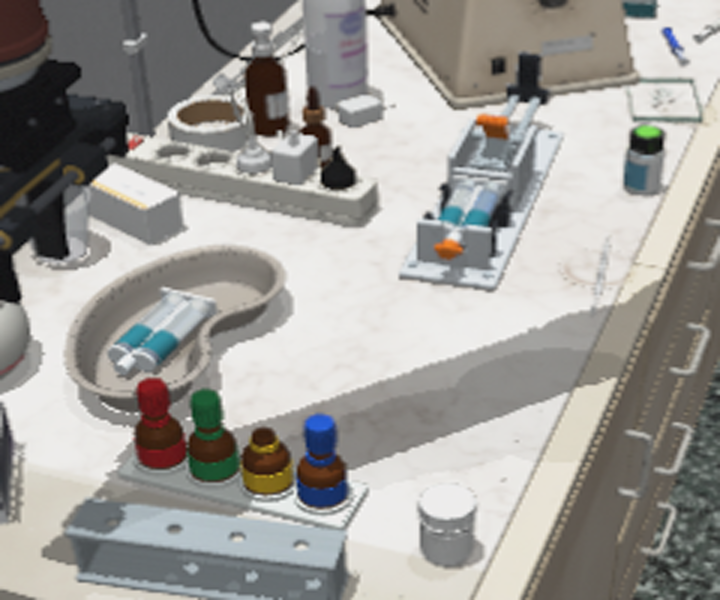

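View pics/w22.png

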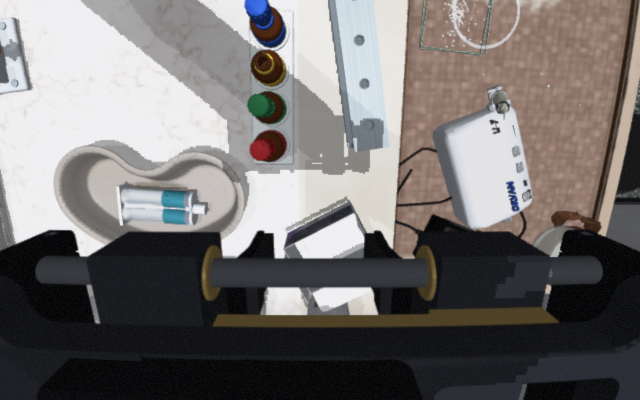

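Run:
```python
from h import *
W=eyes.snapshot('wrist');t=cv2.imread('pics/w22.png')
cv2.imwrite('pics/w22z.png',cv2.resize(t[0:175,230:310],None,fx=5,fy=4,interpolation=cv2.INTER_CUBIC))
for n,p in [('b',(258,12)),('g',(261,106)),('r',(264.5,148))]: print(n,onz(W,*p,.104).round(4))
T=eyes.snapshot('top')
P=T['pixels']; cv2.imwrite('pics/t22z.png',cv2.resize(cv2.cvtColor(P[130:260,190:440],cv2.COLOR_RGB2BGR),None,fx=3.1,fy=3.1,interpolation=cv2.INTER_CUBIC))
```

```text
b [0.4661 0.2985 0.104 ]
g [0.5505 0.2984 0.104 ]
r [0.5913 0.3003 0.104 ]
```

View pics/w22z.png

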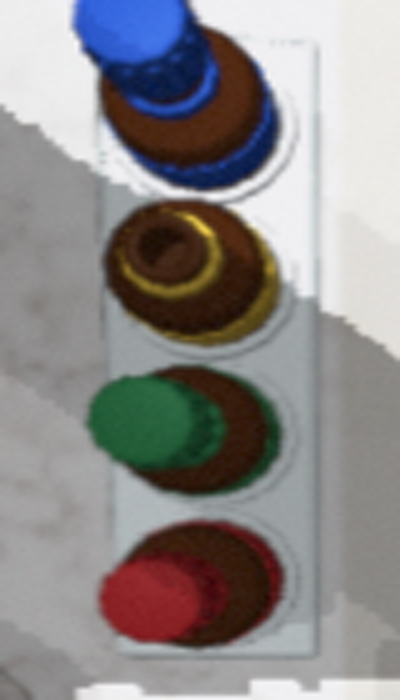

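View pics/t22z.png

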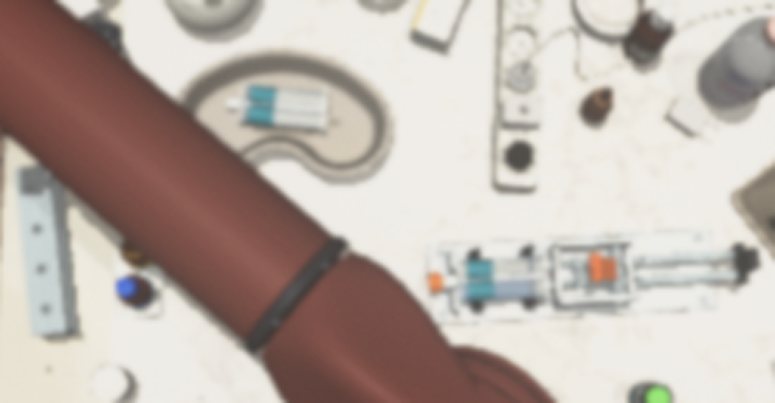

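Run:
```python
from h import *
W=eyes.snapshot('wrist')
for n,p,m in [('b',(256.6,4.5),(.4587,.2978)),('g',(257.6,105.5),(.5487,.2966)),('r',(260,150),(.5937,.296))]:
    print(n,[(onz(W,*p,z)[:2]-m).round(4) for z in (.1,.104,.108)])
s=robot.sense();print(s['clock'],s['ft_force'])
```

```text
b [array([-0.0002, -0.0009]), array([ 0.0011, -0.0002]), array([0.0024, 0.0005])]
g [array([ 0.0013, -0.0022]), array([ 0.0014, -0.0014]), array([ 0.0016, -0.0007])]
r [array([ 0.0001, -0.001 ]), array([-0.0003, -0.0002]), array([-0.0006,  0.0005])]
88.15 [ 0.41921708 -0.45131368 -0.17410958]
```

>>> apply_moves(series="0.008 -0.059 0 0 0; 0.008 -0.059 0 0 0; 0.008 -0.059 0 0 0; 0.008 -0.059 0 0 0; 0.008 -0.059 0 0 0; 0.008 -0.059 0 0 0; 0.008 -0.059 0 0 0; 0.008 -0.059 0 0 0; 0 0 0.04 0 0; 0 0 0.04 0 0")

```text
clock: 89.4
eef_pos: [0.5711, -0.1171, 0.1794]
orientation: [-3.141, 0.001, -3.14]
ft_force: [0.1, 0.7, 0.7]
finger_gap: 0.005
```

>>> apply_moves(series="0 0 0 0 0; 0 0 0 0 0; 0 0 0 0 0; 0 0 0 0 0; 0 0 0 0 0; 0 0 0 0 0; 0 0 0 0 0; 0 0 0 0 0; 0 0 0 0 0; 0 0 0 0 0")

```text
clock: 90.65
eef_pos: [0.5713, -0.1155, 0.18]
orientation: [3.141, -0.0, -3.137]
ft_force: [-0.3, -0.8, 0.3]
finger_gap: 0.005
```

Run:
```python
from h import *
W=snap('wrist','w23')
s=robot.sense();print(s['eef_pos'],s['orientation'],s['ft_force'],s['joints'])
t=cv2.imread('pics/w23.png');cv2.imwrite('pics/w23z.png',cv2.resize(t[60:220,150:460],None,fx=2.5,fy=3.6,interpolation=cv2.INTER_CUBIC))
```

```text
[ 0.57131285 -0.11547305  0.18000564] [ 3.14154950e+00 -3.55338476e-05 -3.13734051e+00] [-0.09382678  0.31648184  0.39071813] [ 0.97234329  0.41480521 -1.06935377  1.64989166  0.37524271  1.30217407
  1.41208116]
```

View pics/w23.png

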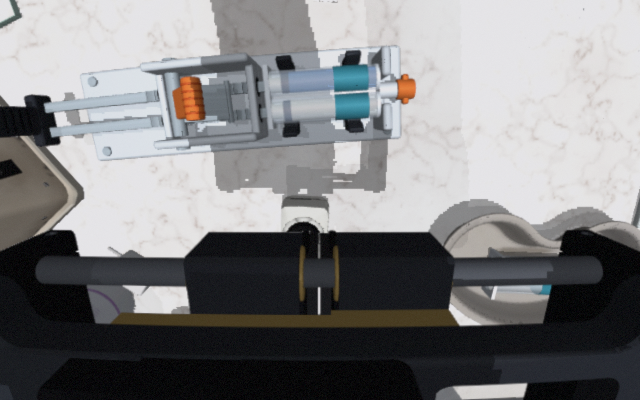

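View pics/w23z.png

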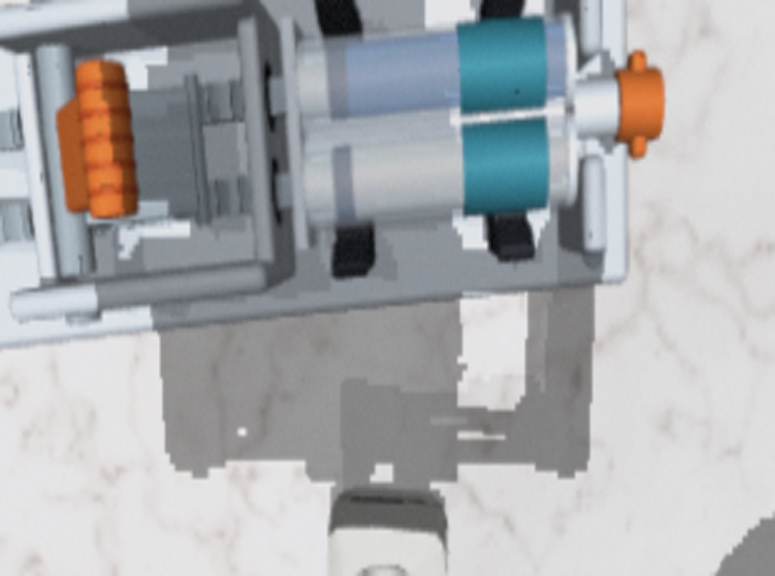

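Run:
```python
from h import *
t=cv2.imread('pics/w23.png');cv2.imwrite('pics/w23y.png',cv2.resize(t[60:130,235:325],None,fx=8,fy=8,interpolation=cv2.INTER_LANCZOS4))
```

```text
(no output)
```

View pics/w23y.png

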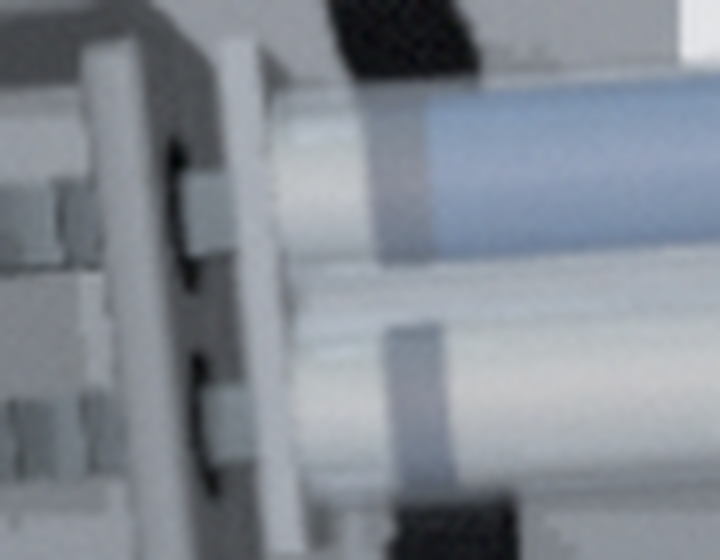

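Run:
```python
from h import *
print(robot.finish_job())
```

```text
the job is handed in; nothing more can be done
None
```

The job was handed in at about 91 s on the robot clock, of the 210 s allowed. The hand-in gives no verdict, so the checks below are my own measurements from the last pictures.

**What I did:** I flipped the pawl off the teeth, drew the plunger back to its stop and laid the empty cartridge in the kidney dish. I then seated the fresh cartridge with its nose in the notch and dropped the pawl. Last, I pushed the plunger forward about 24 mm, until it stopped moving and the force rose. The green, blue and red brushes went into their own vials; the yellow brush was not there at the start.

**Last checks:**
- **Fresh cartridge:** it sits in the cradle about 3 mm forward and 1 mm sideways. That is inside the limits of 8 mm and 5 mm.
- **Pawl and discs:** the orange knob is back at its lowered position. The white discs reach right up to the dark pistons in the close-up.
- **Empty cartridge:** it lies flat near the middle of the dish.
- **Brushes:** the three caps measured within about 2 mm of their vial mouths, at the seated height.
- **Jars and bottle:** the two jars look unmoved. I did not identify the dropper bottle for certain, and did not measure any of the three at the end.
- **Gripper:** it was clear of everything when I handed in.

**What went wrong on the way:** While I was setting up the final plunger push, the gripper body touched the former beside the dispenser, most likely its dial, with about 8 N. Two earlier tries at that push slipped or met up to 14 N before a straighter pinch worked. All of these were below the 40 N limit.

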